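# Cure the lacquered stamp blocks

### The job

Run the freshly lacquered wooden stamp blocks through the UV curing unit. First turn the unit's lamp dial fully anticlockwise to off; then move every block from the pocket tray into the unit's two open bays, lying flat, press both bay covers (also that of an empty bay) down until their catches hold them shut, and last turn the dial fully clockwise to its end stop. The lamp must never be on while a block is in an uncovered bay, and the other things on the table stay where they are.

Things in the scene. Friction and masses are not known exactly. Their poses are not given: they have to be found in the camera images.
- unit: UV curing unit, a grey box 214 (x) by 240 (y) by 50 mm high, fixed to the table; origin on its underside, mid-width, 100 mm from its front edge. Its x axis points from the front panel (with the dial) to the hinge side, y across the two bays, z up. Top of panel and bay rims at z = 50 mm. It stands on either side of the table.
- bay_left (a point): centre of the floor of the bay on the unit's +y side, axes as the unit's. The bay is a shallow recess 120 (x) by 110 (y) mm, 8 mm deep below its rim, floor 42 mm above the table; it is centred at x = 47, y = 59 mm of the unit and takes two blocks side by side with their length along x (at y = -27 and +27 mm).
- bay_right (a point): the same for the bay on the unit's -y side.
- dial (a joint): lamp dial, rad: 0 = fully anticlockwise (off, end stop), 2.6 = fully clockwise seen from above (full power, end stop); at the start somewhere between.
- dial_grip (a point): on the vertical axis of the dial (unit x = -60, y = 0), at the middle of its grip bar, 87 mm above the table. The bar is 49 mm long, 14 mm thick and 32 mm high (its top 94 mm above the table), lies along the unit's x axis at dial 0 and turns with the dial.
- cover_left (a joint): hinged cover of the left bay, rad: 0 = shut, 1.7 = standing open. A spring swings it open; in the last 0.1 rad a nose under its front edge must be pressed past a sprung catch (about 4 N at the press point), which then holds it shut.
- cover_left_press (a point): point on the cover's outer face to press, 15 mm from its front edge, at mid-width, moves with the cover; its z axis is the face's outward normal (up when shut), its x axis points to the hinge. The cover is a hollow hood 132 mm from hinge to front edge, 116 wide, 26 mm high.
- cover_left_hinge (a point): on the hinge line of the left cover, at mid-width, at x = 113 mm of the unit, 50.5 mm above the table (turns with the cover). With the cover shut the press point is at x = -117, z = +26 mm from here in the unit's axes.
- cover_right (a joint): the same for the right bay.
- cover_right_press (a point): the same for the right cover.
- cover_right_hinge (a point): the same for the right cover.
- tray: black pocket tray 116 (x) by 228 (y) mm, fixed to the table, origin at the centre of its underside; four pockets side by side at y = -82.5, -27.5, 27.5, 82.5 mm, floor 5 mm above the table; 10 mm high walls at both ends of the pockets, open in the middle third for fingers.
- block1: wooden stamp block 90 (x) by 24 (y) by 24 (z) mm, 45 g, origin at its centre; lies in a pocket of the tray with its length along the tray's x axis. Two to four of four identical blocks are present.
- block2: wooden stamp block 90 (x) by 24 (y) by 24 (z) mm, 45 g, origin at its centre; lies in a pocket of the tray with its length along the tray's x axis. Two to four of four identical blocks are present.
- block3: wooden stamp block 90 (x) by 24 (y) by 24 (z) mm, 45 g, origin at its centre; lies in a pocket of the tray with its length along the tray's x axis. Two to four of four identical blocks are present.
- block4: wooden stamp block 90 (x) by 24 (y) by 24 (z) mm, 45 g, origin at its centre; lies in a pocket of the tray with its length along the tray's x axis. Two to four of four identical blocks are present.
- marker: loose black marker pen lying between unit and tray, 130 by 18 by 18 mm; leave alone
- tape_roll: loose roll of brown tape, 90 mm across, 48 mm high; leave alone
- spray_can: loose spray can, 64 mm across, 190 mm high; leave alone
- glue_bottle: loose white glue bottle, 48 mm across, 130 mm high; leave alone
- glass: loose drinking glass, 76 mm across, 90 mm high; leave alone
- brush: loose paint brush, 190 mm long; leave alone
There are look-alikes about, which are no part of the job. What is shaped like the block3 but turquoise is not meant. Leave any blue look-alike of the block1 alone.

How it is judged:
On the way, in this order (a step that is already met when the one before it is completed fails the run):
1. the lamp dial is turned fully anticlockwise to off (value of joint dial below 0.08 rad), for 0.2 s.
2. with the dial still off, every block lies flat in a bay and both covers are shut (((x of block1 in the frame of bay_left between -0.05 and 0.05 m and y of block1 in the frame of bay_left between -0.047 and 0.047 m and z of block1 in the frame of bay_left between 0.006 and 0.016 m) or (x of block1 in the frame of bay_right between -0.05 and 0.05 m and y of block1 in the frame of bay_right between -0.047 and 0.047 m and z of block1 in the frame of bay_right between 0.006 and 0.016 m)) and ((x of block2 in the frame of bay_left between -0.05 and 0.05 m and y of block2 in the frame of bay_left between -0.047 and 0.047 m and z of block2 in the frame of bay_left between 0.006 and 0.016 m) or (x of block2 in the frame of bay_right between -0.05 and 0.05 m and y of block2 in the frame of bay_right between -0.047 and 0.047 m and z of block2 in the frame of bay_right between 0.006 and 0.016 m)) and ((x of block3 in the frame of bay_left between -0.05 and 0.05 m and y of block3 in the frame of bay_left between -0.047 and 0.047 m and z of block3 in the frame of bay_left between 0.006 and 0.016 m) or (x of block3 in the frame of bay_right between -0.05 and 0.05 m and y of block3 in the frame of bay_right between -0.047 and 0.047 m and z of block3 in the frame of bay_right between 0.006 and 0.016 m)) and ((x of block4 in the frame of bay_left between -0.05 and 0.05 m and y of block4 in the frame of bay_left between -0.047 and 0.047 m and z of block4 in the frame of bay_left between 0.006 and 0.016 m) or (x of block4 in the frame of bay_right between -0.05 and 0.05 m and y of block4 in the frame of bay_right between -0.047 and 0.047 m and z of block4 in the frame of bay_right between 0.006 and 0.016 m)) and value of joint each of cover_left, cover_right below 0.06 rad and value of joint dial below 0.12 rad), for 0.2 s.
3. the dial is turned fully clockwise to its stop, covers shut (value of joint each of cover_left, cover_right below 0.06 rad and value of joint dial above 2.5 rad), for 0.2 s.
At the end, for the whole second after the job is handed in: every block present lies flat in one of the two bays (centre within 50 mm along and 47 mm across of the bay's centre, 6 to 16 mm above its floor) at rest, both covers are shut (below 0.06 rad), and the dial is within 0.1 rad of its clockwise stop (all of step 3 and ((x of block1 in the frame of bay_left between -0.05 and 0.05 m and y of block1 in the frame of bay_left between -0.047 and 0.047 m and z of block1 in the frame of bay_left between 0.006 and 0.016 m) or (x of block1 in the frame of bay_right between -0.05 and 0.05 m and y of block1 in the frame of bay_right between -0.047 and 0.047 m and z of block1 in the frame of bay_right between 0.006 and 0.016 m)) and ((x of block2 in the frame of bay_left between -0.05 and 0.05 m and y of block2 in the frame of bay_left between -0.047 and 0.047 m and z of block2 in the frame of bay_left between 0.006 and 0.016 m) or (x of block2 in the frame of bay_right between -0.05 and 0.05 m and y of block2 in the frame of bay_right between -0.047 and 0.047 m and z of block2 in the frame of bay_right between 0.006 and 0.016 m)) and ((x of block3 in the frame of bay_left between -0.05 and 0.05 m and y of block3 in the frame of bay_left between -0.047 and 0.047 m and z of block3 in the frame of bay_left between 0.006 and 0.016 m) or (x of block3 in the frame of bay_right between -0.05 and 0.05 m and y of block3 in the frame of bay_right between -0.047 and 0.047 m and z of block3 in the frame of bay_right between 0.006 and 0.016 m)) and ((x of block4 in the frame of bay_left between -0.05 and 0.05 m and y of block4 in the frame of bay_left between -0.047 and 0.047 m and z of block4 in the frame of bay_left between 0.006 and 0.016 m) or (x of block4 in the frame of bay_right between -0.05 and 0.05 m and y of block4 in the frame of bay_right between -0.047 and 0.047 m and z of block4 in the frame of bay_right between 0.006 and 0.016 m)) and linear speed of each of block1, block2, block3, block4 below 0.02 m/s); the robot touches nothing.
It fails at once if the lamp is on (dial above 0.2 rad) while a block is in a bay whose cover is open ((value of joint dial above 0.2 rad and value of joint cover_left above 0.3 rad and ((x of block1 in the frame of bay_left between -0.05 and 0.05 m and y of block1 in the frame of bay_left between -0.047 and 0.047 m and z of block1 in the frame of bay_left between 0.006 and 0.016 m) or (x of block2 in the frame of bay_left between -0.05 and 0.05 m and y of block2 in the frame of bay_left between -0.047 and 0.047 m and z of block2 in the frame of bay_left between 0.006 and 0.016 m) or (x of block3 in the frame of bay_left between -0.05 and 0.05 m and y of block3 in the frame of bay_left between -0.047 and 0.047 m and z of block3 in the frame of bay_left between 0.006 and 0.016 m) or (x of block4 in the frame of bay_left between -0.05 and 0.05 m and y of block4 in the frame of bay_left between -0.047 and 0.047 m and z of block4 in the frame of bay_left between 0.006 and 0.016 m))) or (value of joint dial above 0.2 rad and value of joint cover_right above 0.3 rad and ((x of block1 in the frame of bay_right between -0.05 and 0.05 m and y of block1 in the frame of bay_right between -0.047 and 0.047 m and z of block1 in the frame of bay_right between 0.006 and 0.016 m) or (x of block2 in the frame of bay_right between -0.05 and 0.05 m and y of block2 in the frame of bay_right between -0.047 and 0.047 m and z of block2 in the frame of bay_right between 0.006 and 0.016 m) or (x of block3 in the frame of bay_right between -0.05 and 0.05 m and y of block3 in the frame of bay_right between -0.047 and 0.047 m and z of block3 in the frame of bay_right between 0.006 and 0.016 m) or (x of block4 in the frame of bay_right between -0.05 and 0.05 m and y of block4 in the frame of bay_right between -0.047 and 0.047 m and z of block4 in the frame of bay_right between 0.006 and 0.016 m)))).
It fails at once if another thing on the table is moved by more than 40 mm (distance of any of marker, tape_roll, spray_can, glue_bottle, glass, brush from where it was at the start of the episode above 0.04 m).
Of block1, block2, block3, block4 only 2 to 4 are there at a start; the rules pass over those that are not, and their reading is None.
At some moment in a run one of block1, block2, block3, block4 may be knocked a few centimetres aside while the robot is not near it.
Once in a run the grip may slacken for a moment while it holds something.
It also fails if it takes over 210 s, if anything falls off the work surface, if the arm or the gripper's body presses on something with over 40 N, if the wrist force passes 120 N, or if a joint passes its speed limit or range.

### The arm

A 6-joint arm with a two-finger parallel gripper is mounted at the origin on the work surface. World frame = base frame: x ahead of the robot, y to its left, z up, the work surface at z = 0. Lengths are in m, angles in rad, forces in N, time in s.
With the tool pointing down it reaches from about 0.225 to 0.875 m from the base axis. Payload 3.4 kg.
Tool frame: the origin (TCP) lies at the very end of the fingers, on their centre line; the grasp point (between the pads) lies 19 mm behind it; z points along the fingers, x is the direction in which the jaws open and shut, and the axes are right-handed (so a half turn about z gives the same grasp; the last joint's range is limited). The gripper opens to 85 mm and grips with 20 to 120 N. Pads are 22 mm wide; open, the fingers measure 114 mm over their backs; the gripper's body (76 mm by 85 mm) begins 54 mm behind the grasp point. The pads swing forward as they close: fully open they stand 13 mm farther back than shut.
Start: joints at [-1.441, 0.276, 1.505, -0, 1.361, -0.121], TCP at [0.143, -0.557, 0.231] pointing down, gripper open.
Joint ranges: [-2.89, 2.89], [-0.75, 2.08], [0.22, 2.7], [-1.18, 4.32], [0.11, 2.71], [-2.7, 2.7]. Speed limits (rad/s): [2.57, 2.57, 3.14, 3.14, 3.14, 3.14].

### API

Orientations are given as a unit quaternion [w, x, y, z].
In Python, from rig import manip gives the robot as it stands.
- The arm moves only by the tool send_rows, never from a script. Its argument "increments" is a list of rows, each a list of 5 numbers: the opening, from 0 (shut) to 1 (fully open), then the shift along the tool's x, y, z in m, then the turn about the tool's z in rad. A call has 1 to 8 rows; each row shifts and turns the commanded pose from where the row before left it, along the tool's axes as they then stand; what a row does not reach is not made up. A row lasts 1/8 s, in which the tool goes at most 62.5 mm and 10.7 degrees, less where a joint would pass 70% of its speed; a pose out of reach is approached as far as the arm can. A call is refused whole if a number of a shift passes 0.0625 or a number of a turn 0.188, either way. A call with a gripper value outside its range is refused whole. The fingers move at their own pace and stop on an object; "squeeze" is the grip in N (left out, the last holds). Time passes only in rows, so rows that do not move let the fingers close. It gives the time, the measured TCP pose, the force and the opening at its end, in the units of the state.
- manip.get_state(): the state, without advancing time (a new reading comes with each control period).
- manip.get_image(name): name is "scene" or "top"; returns the picture (420x560x3 uint8, red, green, blue); there is no depth.
- manip.calibration(name): a dict with "fx", "fy", "cx", "cy" (pixels), "camera_from_world" (4x4, takes a point from world to camera coordinates). Camera axes: x right, y up, looking along -z (the intrinsics and any distortion apply to the point x, -y, -z); pixel columns grow to the right and rows downward; lengths in m; the calibration is good to about 2 mm. A picture is of the moment at which its call begins. calibration takes no time and is no camera call.
- manip.sign_off(): hands the job in, once; it reports no verdict.
The state is a dict: "clock": time; "qpos": joint angles; "qd": joint speeds; "effort": joint torques, N m; "position": TCP position; "ee_rot": TCP orientation; "contact_force": force on the tool from outside, world axes, zero at the start; "moment": the same for the moment, N m; "width": finger opening in m.
Only numpy, scipy, OpenCV 4.12 (cv2) and the standard library are available. Lean on these libraries where they do the work, as an engineer would, in place of code of your own. Each camera call takes 0.05 s, during which the arm holds its last target.

## Working session

There is one attempt and no reset: what is moved stays moved. The work goes in short steps, Python scripts to look and compute and a tool call to move; the robot and the scene stay as the last step left them, time stands still between calls to the robot, and variables do not carry over. Pictures are saved under pics/ and viewed, and the job is handed in when it is done.

Besides the shell and the picture viewer there is one more tool, called as name(argument=value, ...), one argument or row to a line, values as JSON. send_rows: Moves the arm, as the interface text tells. Its arguments: {"type":"object","properties":{"increments":{"type":"array","items":{"type":"array","items":{"type":"number"}}},"squeeze":{"type":"number"}},"required":["increments"]}

```bash
mkdir -p pics; ls
python3 - <<'E'
from rig import manip
import cv2,json
print(manip.get_state())
for n in("scene","top"):
    im=manip.get_image(n); cv2.imwrite(f"pics/{n}0.png",im[:,:,::-1]); c=manip.calibration(n); print(n,c)
E
```

```text
pics
{'clock': 0.0, 'qpos': array([-1.44101915e+00,  2.76558016e-01,  1.50614717e+00, -7.22408193e-06,
        1.36070291e+00, -1.20997859e-01]), 'qd': array([-0.0007471 ,  0.00058161,  0.00093115, -0.00027991, -0.00039905,
        0.00067298]), 'effort': array([ 1.78496786e-03, -4.16763926e+01, -2.45802963e+01, -4.95109873e-07,
        1.10570889e-02, -1.59130019e-05]), 'position': array([ 0.142612  , -0.55647584,  0.23045521]), 'ee_rot': array([-6.36525461e-04,  7.89985843e-01, -6.13124412e-01, -6.47155372e-04]), 'contact_force': array([-0.53924078,  0.72141828, -0.24922276]), 'moment': array([-0.0698375 ,  0.04025965, -0.04699447]), 'width': 0.08546292797398541}
scene {'fx': 409.0233159066256, 'fy': 409.0233159066256, 'cx': 281.4001689223016, 'cy': 209.564286411219, 'camera_from_world': array([[-0.84248176,  0.53864815,  0.00909179,  0.43951373],
       [-0.40581361, -0.64563843,  0.64688974,  0.17113435],
       [ 0.35431597,  0.54130323,  0.76252935, -1.31959424],
       [ 0.        ,  0.        ,  0.        ,  1.        ]])}
top {'fx': 448.7157070078985, 'fy': 448.7157070078985, 'cx': 278.2237584917238, 'cy': 211.84320870463927, 'camera_from_world': array([[-0.00544982, -0.99997667, -0.00411786,  0.01444215],
       [ 0.9856122 , -0.00606711,  0.16891355, -0.52839209],
       [-0.16893459, -0.00313807,  0.98562227, -1.089432  ],
       [ 0.        ,  0.        ,  0.        ,  1.        ]])}
```

View pics/scene0.png

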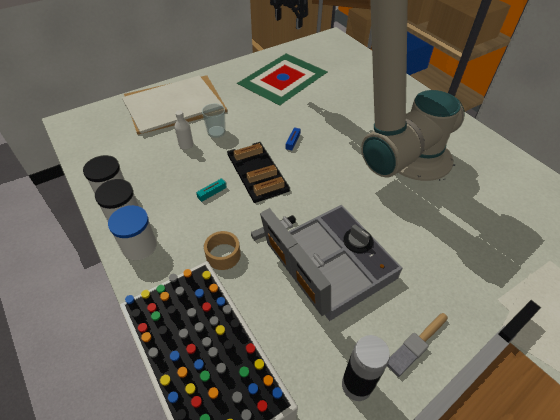

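View pics/top0.png

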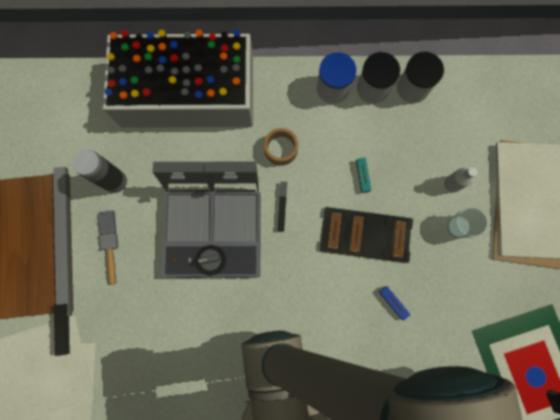

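The scene shows the unit on the +y side (top view about (212,230)). The dial is at (209,260) and both covers stand open. The tray is at (366,234) with three brown blocks at (334,230), (357,233) and (400,238). The turquoise (363,175) and blue (395,302) pieces are look-alikes. Next I'll enlarge and measure.

```bash
cat > h.py <<'E'
import numpy as np, cv2
from rig import manip
def ray(n,u,v):
    c=manip.calibration(n);T=c["camera_from_world"];R=T[:3,:3];t=T[:3,3]
    d=np.array([(u-c["cx"])/c["fx"],-(v-c["cy"])/c["fy"],-1.]);return -R.T@t,R.T@d
def onz(n,u,v,z):
    o,d=ray(n,u,v);return o+d*(z-o[2])/d[2]
def proj(n,p):
    c=manip.calibration(n);q=c["camera_from_world"]@np.r_[p,1.]
    return np.array([c["cx"]+c["fx"]*q[0]/-q[2],c["cy"]-c["fy"]*q[1]/-q[2]])
def tri(u1,u2):
    o1,d1=ray("top",*u1);o2,d2=ray("scene",*u2)
    A=np.c_[d1,-d2];s=np.linalg.lstsq(A,o2-o1,rcond=None)[0]
    a=o1+d1*s[0];b=o2+d2*s[1];return (a+b)/2,np.linalg.norm(a-b)
def crop(im,x0,y0,x1,y1,f,fn):
    cv2.imwrite(fn,cv2.resize(im[y0:y1,x0:x1,::-1],None,fx=f,fy=f,interpolation=cv2.INTER_CUBIC))
def show(name,n,x0,y0,x1,y1,f):
    im=manip.get_image(n);cv2.imwrite(f"pics/full_{name}.png",im[:,:,::-1]);crop(im,x0,y0,x1,y1,f,f"pics/{name}.png");return im
E
python3 - <<'E'
from h import *
a=cv2.imread("pics/top0.png")[:,:,::-1]; s=cv2.imread("pics/scene0.png")[:,:,::-1]
crop(a,145,150,275,285,4,"pics/c1.png")
crop(a,310,200,420,270,7,"pics/c2.png")
hsv=cv2.cvtColor(np.ascontiguousarray(a[200:270,310:420]),cv2.COLOR_RGB2HSV)
m=cv2.inRange(hsv,(4,80,60),(22,255,255))
k,l,st,ce=cv2.connectedComponentsWithStats(m)
for i in range(1,k):
    if st[i,4]>60:
        ys,xs=np.where(l==i);c=np.median(np.c_[xs,ys],0)
        r=cv2.minAreaRect(np.c_[xs,ys].astype(np.float32)+[310,200])if 0 else cv2.minAreaRect((np.c_[xs,ys]+[310,200]).astype(np.float32))
        p=onz("top",*r[0],.029);b=cv2.boxPoints(r);w=[onz("top",*q,.029) for q in b]
        e=[np.linalg.norm(w[0]-w[1]),np.linalg.norm(w[1]-w[2])]
        d=w[1]-w[0] if e[0]>e[1] else w[2]-w[1]
        print(st[i,4],r,p.round(4),np.round(e,3),np.degrees(np.arctan2(d[1],d[0])).round(1))
E
```

```text
385 ((334.4931640625, 230.05801391601562), (10.690974235534668, 36.68815231323242), 6.709837436676025) [ 0.4833 -0.1315  0.029 ] [0.094 0.027] -8.0
380 ((356.2457275390625, 233.9112548828125), (10.51571273803711, 36.4544677734375), 6.709836959838867) [ 0.4731 -0.1865  0.029 ] [0.094 0.027] -8.5
412 ((399.14111328125, 238.66468811035156), (11.427780151367188, 37.04441452026367), 4.398705005645752) [ 0.4603 -0.2948  0.029 ] [0.095 0.029] -7.1
```

View pics/c1.png

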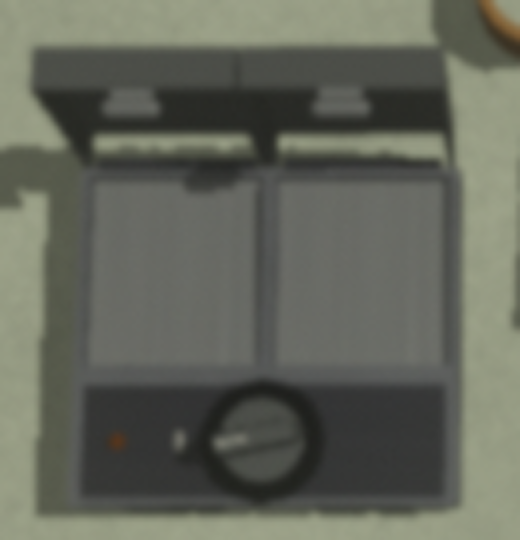

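View pics/c2.png

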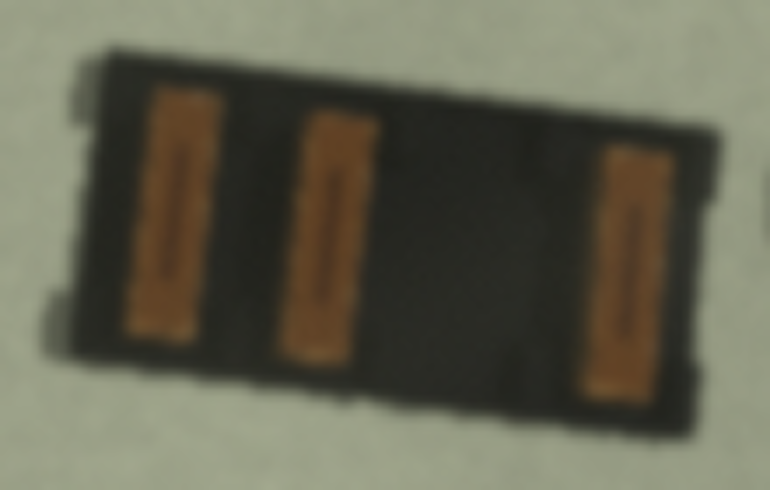

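Run:
```python
from h import *
s=cv2.imread("pics/scene0.png")[:,:,::-1]
crop(s,230,195,410,320,4,"pics/c3.png")
P={'FL':(76,508),'FR':(461,508),'BL':(82,170),'BR':(461,170),'panelFL':(82,497),'panelFR':(446,497),'panBL':(84,386),'panBR':(446,386),
'bayLfl':(90,368),'bayLbr':(255,180),'bayRfl':(278,368),'bayRbr':(443,180)}
for k,(x,y) in P.items():
    u,v=(x+.5)/4-.5+145,(y+.5)/4-.5+150
    print(k,onz("top",u,v,.05).round(4))
for nm,(x,y) in {'dialc':(263,441)}.items():
    u,v=(x+.5)/4-.5+145,(y+.5)/4-.5+150
    for z in (.05,.065,.08,.094):print(nm,z,onz("top",u,v,z).round(4))
```

```text
FL [0.3678 0.294  0.05  ]
FR [0.3664 0.0573 0.05  ]
BL [0.5802 0.2982 0.05  ]
BR [0.5786 0.0576 0.05  ]
panelFL [0.3744 0.2905 0.05  ]
panelFR [0.3732 0.0665 0.05  ]
panBL [0.4428 0.2918 0.05  ]
panBR [0.4415 0.0667 0.05  ]
bayLfl [0.454  0.2885 0.05  ]
bayLbr [0.573  0.1882 0.05  ]
bayRfl [0.4534 0.1714 0.05  ]
bayRbr [0.5722 0.069  0.05  ]
dialc 0.05 [0.4081 0.1798 0.05  ]
dialc 0.065 [0.4072 0.1775 0.065 ]
dialc 0.08 [0.4062 0.1752 0.08  ]
dialc 0.094 [0.4053 0.173  0.094 ]
```

View pics/c3.png

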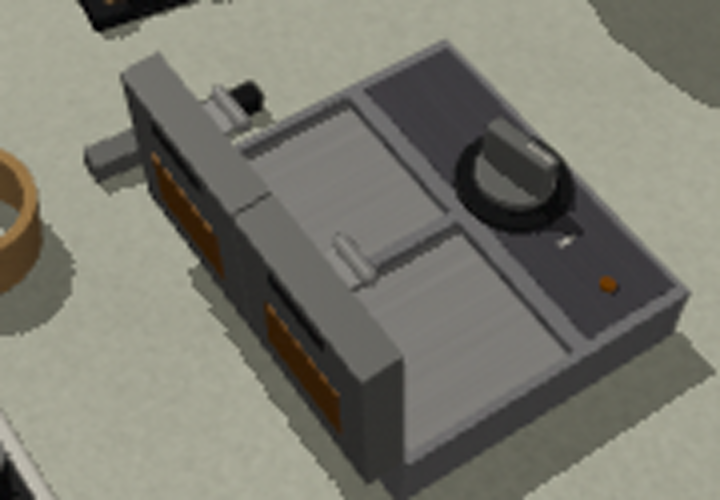

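Run:
```python
from h import *
a=cv2.imread("pics/top0.png")[:,:,::-1]; s=cv2.imread("pics/scene0.png")[:,:,::-1]
A=cv2.resize(np.ascontiguousarray(a[240:280,180:240]),None,fx=10,fy=10,interpolation=cv2.INTER_CUBIC)
B=cv2.resize(np.ascontiguousarray(s[220:260,335:395]),None,fx=10,fy=10,interpolation=cv2.INTER_CUBIC)
for n,I,o in(("top",A,(180,240)),("scene",B,(335,220))):
    for p,c in(((.408,.1765,.094),(255,0,0)),((.408,.1765,.062),(0,255,0)),((.408,.1765,.05),(0,0,255))):
        q=(proj(n,p)-o+.5)*10-.5
        cv2.circle(I,tuple(int(x) for x in q),4,c,1)
    for th in (1.2,1.4):
        v=np.array([-np.cos(th),np.sin(th),0])*.0245
        for sg in(1,-1):
            q=(proj(n,np.array([.408,.1765,.094])+sg*v)-o+.5)*10-.5
            cv2.circle(I,tuple(int(x) for x in q),4,(255,255,0) if th<1.3 else (255,0,255),1)
cv2.imwrite("pics/d1.png",np.vstack([A,B])[:,:,::-1][:800])
```

```text
(no output)
```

View pics/d1.png

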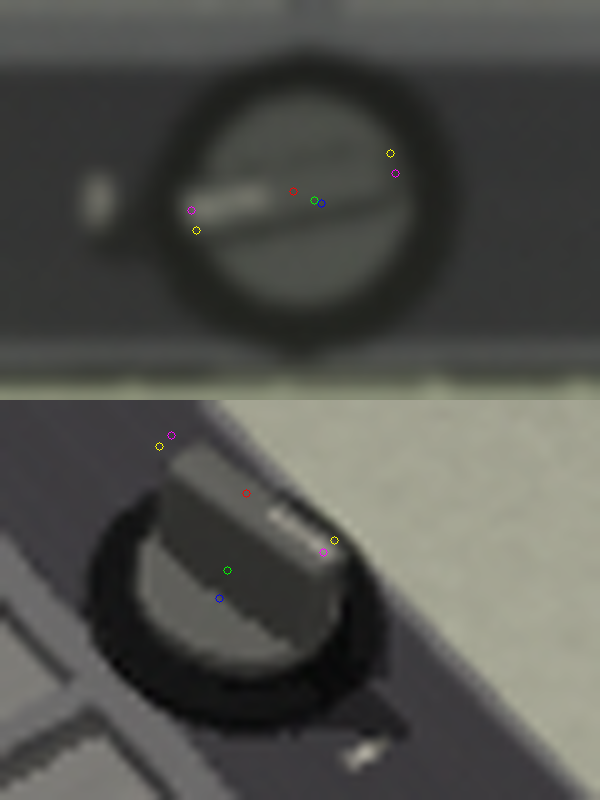

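Run:
```python
from h import *
print(tri((209.25,258.75),(335+25.8-.45,220+11-.45)))
f=lambda x,y:(335+(x+.5)/10-.5,220+(y-400+.5)/10-.5)
for p,q in(((205,447),(345,553)),((170,462),(318,572)),((188,455),(332,562))):
    a=onz("scene",*f(*p),.094);b=onz("scene",*f(*q),.094);d=b-a;print(a.round(4),b.round(4),((a+b)/2).round(4),np.linalg.norm(d).round(4),np.arctan2(d[1],-d[0]))
# rim corners from scene crop c3
for x,y in((448,42),(690,293),(403,500),(243,150)):
    print((x,y),onz("scene",(x+.5)/4-.5+230,(y+.5)/4-.5+195,.05).round(4))
# panel white tick
```

```text
(array([0.40701786, 0.17798116, 0.08864789]), np.float64(0.003858034107496168))
[0.4074 0.1597 0.094 ] [0.3995 0.2036 0.094 ] [0.4034 0.1816 0.094 ] 0.0446 1.3907989693971672
[0.4178 0.1588 0.094 ] [0.4088 0.2045 0.094 ] [0.4133 0.1816 0.094 ] 0.0466 1.3757612372709804
[0.4126 0.1594 0.094 ] [0.4039 0.204  0.094 ] [0.4083 0.1817 0.094 ] 0.0454 1.3778820231219215
(448, 42) [0.3686 0.0647 0.05  ]
(690, 293) [0.3689 0.3014 0.05  ]
(403, 500) [0.596  0.3154 0.05  ]
(243, 150) [0.5378 0.0672 0.05  ]
```

send_rows(
  increments=[
    [1, 0, 0, 0, -0.188],
    [1, 0, 0, 0, -0.188],
    [1, 0, 0, 0, -0.188],
    [1, 0, 0, 0, -0.188],
    [1, 0, 0, 0, -0.188],
    [1, 0, 0, 0, -0.188],
    [1, 0, 0, 0, -0.188],
    [1, 0, 0, 0, 0],
  ],
  squeeze=40,
)

```text
clock: 1.1
position: [0.1427, -0.5568, 0.2309]
ee_rot: [-0.0, 1.0, -0.005, -0.0]
contact_force: [0.5, -0.2, 0.3]
width: 0.0853
```

send_rows(
  increments=[
    [1, 0.022, -0.058, 0, 0],
    [1, 0.022, -0.058, 0, 0],
    [1, 0.022, -0.058, 0, 0],
    [1, 0.022, -0.058, 0, 0],
    [1, 0.022, -0.058, 0, 0],
    [1, 0.022, -0.058, 0, 0],
    [1, 0.022, -0.058, 0, 0],
    [1, 0.022, -0.058, 0, 0],
  ],
)

```text
clock: 2.1
position: [0.3225, -0.0926, 0.2315]
ee_rot: [0.0, 1.0, -0.006, 0.001]
contact_force: [1.0, -0.0, -0.2]
width: 0.085
```

send_rows(
  increments=[
    [1, 0.022, -0.058, 0, 0],
    [1, 0.022, -0.058, 0, 0],
    [1, 0.022, -0.058, 0, 0],
    [1, 0.022, -0.058, 0, 0],
    [1, 0, -0.03, 0.02, -0.1],
    [1, 0, 0, 0.02, -0.09],
    [1, 0, 0, 0, 0],
  ],
)

```text
clock: 2.98
position: [0.4107, 0.1671, 0.1899]
ee_rot: [0.0, 0.996, 0.09, -0.002]
contact_force: [0.3, -0.4, -0.3]
width: 0.0856
```

Run:
```python
from h import *
s=manip.get_state();print(s["position"],s["ee_rot"],s["qpos"].round(3))
show("s2","scene",260,90,460,240,4);show("t2","top",140,150,280,290,4)
print(proj("scene",s["position"]),proj("top",s["position"]))
```

```text
[0.41069144 0.16707833 0.18986988] [ 3.84966710e-04  9.95943996e-01  8.99518558e-02 -2.01802871e-03] [ 0.229  0.109  1.831 -0.     1.205  0.049]
[362.10030828 201.10251538] [206.38266474 254.56029773]
```

View pics/s2.png

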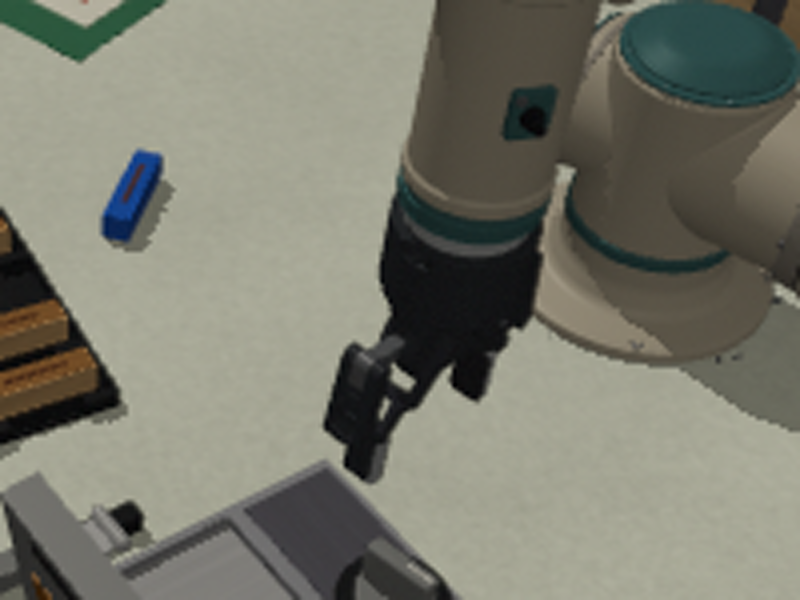

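View pics/t2.png

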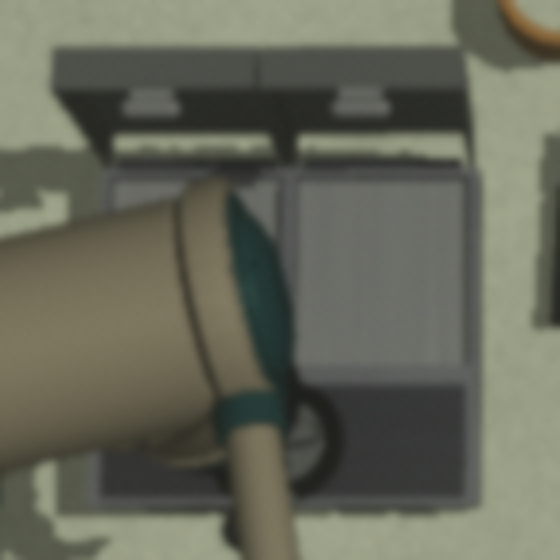

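send_rows(
  increments=[
    [1, 0, -0.011, 0.03, -0.01],
    [1, 0, 0, 0.04, 0],
    [1, 0, 0, 0.03, 0],
    [1, 0, 0, 0.02, 0],
    [1, 0, 0, 0, 0],
  ],
)

```text
clock: 3.7
position: [0.41, 0.1771, 0.0711]
ee_rot: [0.0, 0.996, 0.095, -0.001]
contact_force: [-0.0, 0.5, 0.5]
width: 0.0855
```

send_rows(
  increments=[
    [0.5, 0, 0, 0, 0],
    [0.4, 0, 0, 0, 0],
    [0.3, 0, 0, 0, 0],
    [0.25, 0, 0, 0, 0],
  ],
  squeeze=20,
)

```text
clock: 4.2
position: [0.4103, 0.1778, 0.0717]
ee_rot: [-0.0, 0.995, 0.096, 0.0]
contact_force: [-0.3, 0.0, 1.0]
width: 0.0215
```

Run:
```python
from h import *
s=manip.get_state();print(s["position"],s["ee_rot"],s["width"],s["contact_force"])
show("s3","scene",320,190,420,265,8)
```

```text
[0.41034086 0.17782507 0.07165937] [-3.44637093e-05  9.95378122e-01  9.60324406e-02  4.03814695e-04] 0.02147507771952412 [-0.3464271   0.04991693  1.01168855]
```

View pics/s3.png

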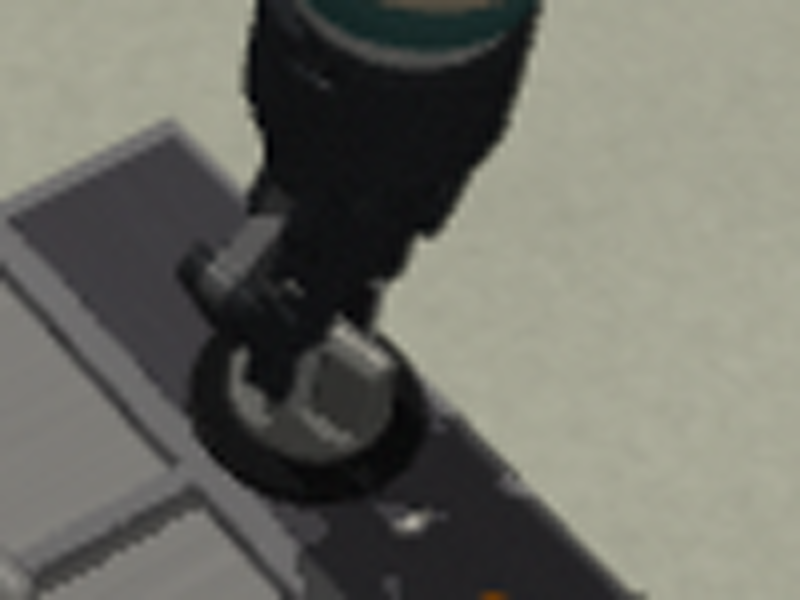

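send_rows(
  increments=[
    [0, 0, 0, 0, 0],
    [0, 0, 0, 0, 0],
    [0, 0, 0, 0, 0],
    [0, 0, 0, 0, 0],
  ],
  squeeze=40,
)

```text
clock: 4.75
position: [0.4082, 0.1775, 0.0714]
ee_rot: [0.0, 0.995, 0.096, -0.002]
contact_force: [-3.5, -1.2, 6.2]
width: 0.0135
```

send_rows(
  increments=[
    [0, 0, 0, 0, -0.15],
    [0, 0, 0, 0, -0.15],
    [0, 0, 0, 0, -0.15],
    [0, 0, 0, 0, -0.15],
    [0, 0, 0, 0, -0.15],
    [0, 0, 0, 0, -0.15],
    [0, 0, 0, 0, -0.15],
    [0, 0, 0, 0, -0.15],
  ],
)

```text
clock: 5.75
position: [0.4098, 0.1791, 0.0715]
ee_rot: [-0.001, 0.766, 0.643, 0.001]
contact_force: [-1.8, 4.6, 1.9]
width: 0.0131
```

Run:
```python
from h import *
s=manip.get_state();print(s["position"],2*np.arctan2(s["ee_rot"][2],s["ee_rot"][1]),s["width"],s["contact_force"],s["moment"],s["qpos"])
show("s4","scene",320,190,420,265,8)
```

```text
[0.40983616 0.17906148 0.07146894] 1.3957489785200117 0.013123612749022222 [-1.80296176  4.62045338  1.89472504] [ 0.75270699  0.19820096 -0.06257782] [ 0.25393254  0.24418311  2.00696652  0.00340094  0.89019689 -1.14395619]
```

View pics/s4.png

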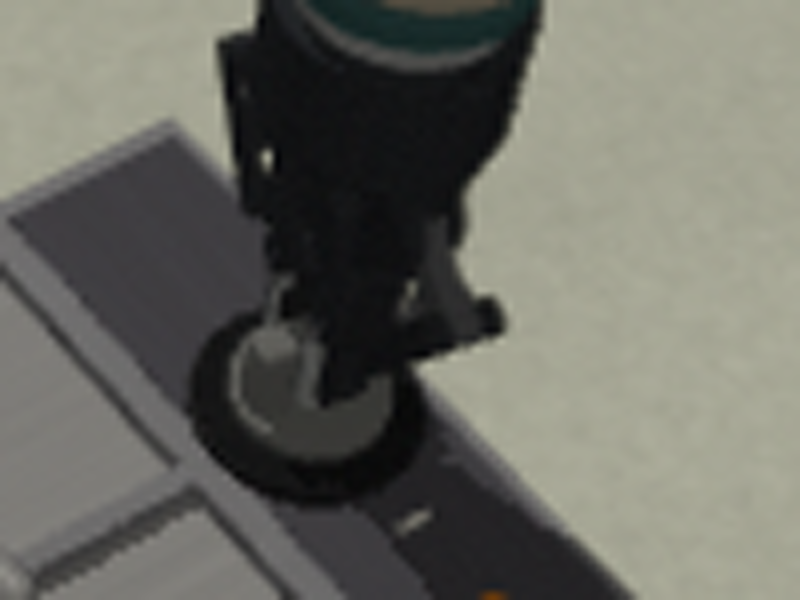

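send_rows(
  increments=[
    [0, 0, 0, 0, -0.08],
    [0, 0, 0, 0, -0.08],
    [0, 0, 0, 0, -0.08],
    [0, 0, 0, 0, -0.04],
    [0, 0, 0, 0, 0],
    [0, 0, 0, 0, 0],
  ],
)

```text
clock: 6.55
position: [0.4107, 0.1794, 0.0716]
ee_rot: [-0.001, 0.673, 0.74, 0.002]
contact_force: [-1.2, 6.5, 1.7]
width: 0.0131
```

Run:
```python
from h import *
s=manip.get_state();print(s["position"],2*np.arctan2(s["ee_rot"][2],s["ee_rot"][1]),s["width"],s["contact_force"],s["moment"],s["effort"])
```

```text
[0.41067231 0.179403   0.07162301] 1.6654398007474989 0.013098904127859802 [-1.24192475  6.49139552  1.71115011] [ 0.9587286   0.05894287 -1.1852363 ] [ -1.28329497 -32.13251352 -16.7530793   -2.28176035   0.33346164
  -1.19385783]
```

send_rows(
  increments=[
    [1, 0, 0, 0, 0],
    [1, 0, 0, 0, 0],
    [1, 0, 0, -0.03, 0],
    [1, 0, 0, -0.05, 0],
    [1, 0, 0, -0.06, 0.1],
    [1, 0, 0, -0.03, 0.18],
    [1, 0, 0, 0, 0.188],
  ],
)

```text
clock: 7.42
position: [0.4118, 0.1777, 0.2442]
ee_rot: [0.002, 0.826, 0.564, 0.003]
contact_force: [0.0, 0.4, -0.9]
width: 0.0856
```

send_rows(
  increments=[
    [1, 0, 0, 0, 0.188],
    [1, 0, 0, 0, 0.188],
    [1, 0, 0, 0, 0.188],
    [1, 0, 0, 0, 0.188],
    [1, 0, 0, 0, 0.188],
    [1, 0, 0, 0, 0.188],
    [1, 0, 0, 0, 0.12],
    [1, 0, 0, 0, 0],
  ],
)

```text
clock: 8.43
position: [0.41, 0.1773, 0.2411]
ee_rot: [0.001, 1.0, -0.019, -0.0]
contact_force: [0.7, 0.8, -0.5]
width: 0.0854
```

Run:
```python
from h import *
s=manip.get_state();print(s["position"],2*np.arctan2(s["ee_rot"][2],s["ee_rot"][1]),s["width"],s["contact_force"],s["moment"])
show("s5","scene",335,215,405,267,10)
```

```text
[0.40997577 0.17734247 0.24108419] -0.03880005279365763 0.08538264261043897 [ 0.66573149  0.84255027 -0.53474825] [0.00603582 0.00668637 0.00072322]
```

View pics/s5.png

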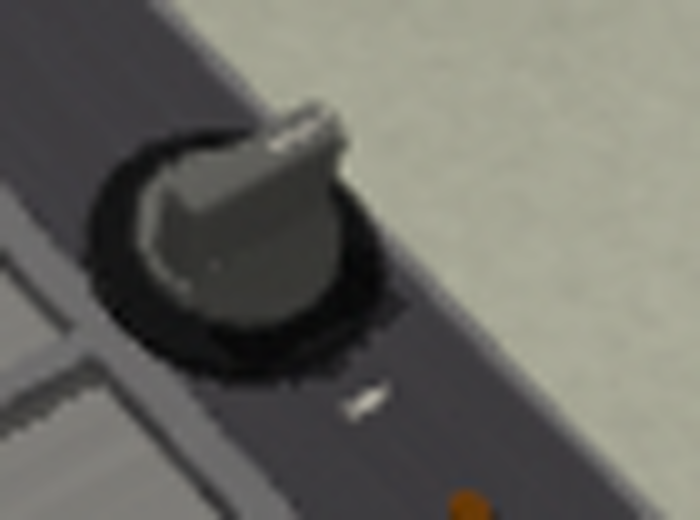

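Run:
```python
from h import *
f=lambda x,y:(335+(x+.5)/10-.5,215+(y+.5)/10-.5)
for p,q in(((168,180),(312,103)),((182,212),(340,135))):
    a=onz("scene",*f(*p),.094);b=onz("scene",*f(*q),.094);d=b-a;print(a.round(4),b.round(4),((a+b)/2).round(4),np.linalg.norm(d).round(4),np.arctan2(d[1],-d[0]))
```

```text
[0.4316 0.175  0.094 ] [0.3861 0.1754 0.094 ] [0.4088 0.1752 0.094 ] 0.0455 0.007529736142345081
[0.4348 0.1845 0.094 ] [0.3868 0.1868 0.094 ] [0.4108 0.1857 0.094 ] 0.0481 0.048546608719833524
```

send_rows(
  increments=[
    [0.5, 0.0145, 0.0512, -0.02, 0],
    [0.5, 0.0145, 0.0512, -0.01, 0],
    [0.5, 0.0145, 0.0512, 0, 0],
    [0.5, 0.0145, 0.0512, 0, 0],
    [0.5, 0.0145, 0.0512, 0, 0],
    [0.5, 0.0145, 0.0512, 0, 0],
    [0.5, 0, 0, 0, 0.18],
    [0.5, 0, 0, 0, 0.18],
  ],
)

```text
clock: 9.48
position: [0.4846, -0.1338, 0.2709]
ee_rot: [0.0, 0.979, -0.202, -0.001]
contact_force: [-0.4, 0.8, 0.3]
width: 0.0428
```

send_rows(
  increments=[
    [0.5, 0, 0, 0, 0.18],
    [0.5, 0, 0, 0, 0.18],
    [0.5, 0, 0, 0, 0.18],
    [0.5, 0, 0, 0, 0.18],
    [0.5, 0, 0, 0, 0.18],
    [0.5, 0, 0, 0, 0.18],
    [0.5, 0, 0, 0, 0.18],
    [0.5, 0, 0, 0.03, 0.06],
  ],
)

```text
clock: 10.48
position: [0.4864, -0.1335, 0.2429]
ee_rot: [0.001, -0.652, 0.758, -0.003]
contact_force: [-1.0, 0.5, -0.5]
width: 0.0429
```

```bash
cat >> h.py <<'E'
def st():
    s=manip.get_state();q=s["ee_rot"];return s["position"],2*np.arctan2(q[2],q[1]) if abs(q[1])>.02 or 1 else 0,s
def dl(x,y,z,yaw=None):
    p,ps,s=st();ps=(ps+np.pi)%(2*np.pi)-np.pi
    d=np.array([x,y,z])-p
    print("pos",p.round(4),"yaw",round(ps,3),"w",round(s["width"],4),"F",s["contact_force"].round(1),"q6",round(s["qpos"][5],2))
    print("tool delta x,y,z:",(d[0]*np.cos(ps)+d[1]*np.sin(ps)).round(4),(d[0]*np.sin(ps)-d[1]*np.cos(ps)).round(4),(-d[2]).round(4),"turn",None if yaw is None else round(ps-yaw,3))
E
python3 - <<'E'
from h import *
dl(.485,-.133,.01,-1.71)
show("s6","scene",210,100,330,190,6);show("t6","top",300,150,430,330,3)
E
```

```text
pos [ 0.4864 -0.1335  0.2429] yaw -1.721 w 0.0429 F [-1.   0.5 -0.5] q6 1.32
tool delta x,y,z: -0.0003 0.0014 0.2329 turn -0.011
```

View pics/s6.png

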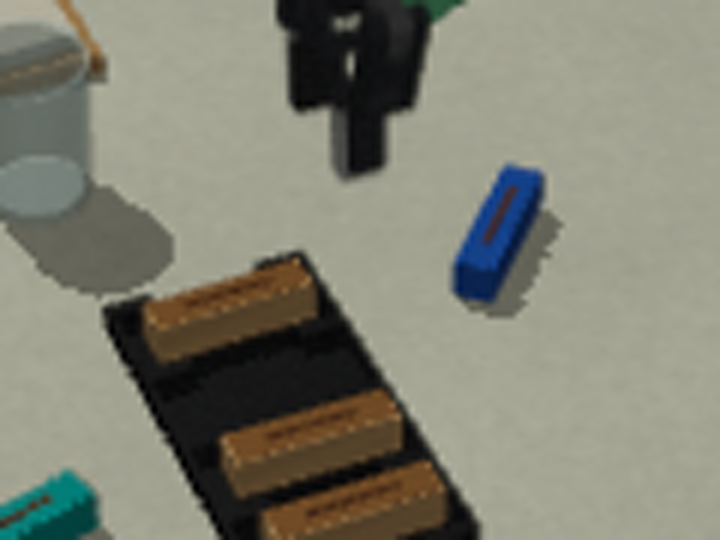

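The crop confirms it: three brown wooden blocks lie in the tray pockets. The blue (crop 500,235) and turquoise (crop 50,505) pieces lie outside the tray, so they are the look-alikes. I'll descend on the first block.

send_rows(
  increments=[
    [0.5, 0, 0.001, 0.06, -0.01],
    [0.5, 0, 0, 0.06, 0],
    [0.5, 0, 0, 0.05, 0],
    [0.5, 0, 0, 0.02, 0],
    [0.5, 0, 0, 0, 0],
  ],
)

```text
clock: 11.2
position: [0.4831, -0.1323, 0.0504]
ee_rot: [-0.001, -0.657, 0.754, 0.001]
contact_force: [0.1, -0.0, 0.5]
width: 0.0426
```

Run:
```python
from h import *
dl(.485,-.133,.01,-1.71)
show("s7","scene",220,120,310,210,8)
```

```text
pos [ 0.4831 -0.1323  0.0504] yaw -1.708 w 0.0426 F [ 0.1 -0.   0.5] q6 1.3
tool delta x,y,z: 0.0004 -0.002 0.0404 turn 0.002
```

View pics/s7.png

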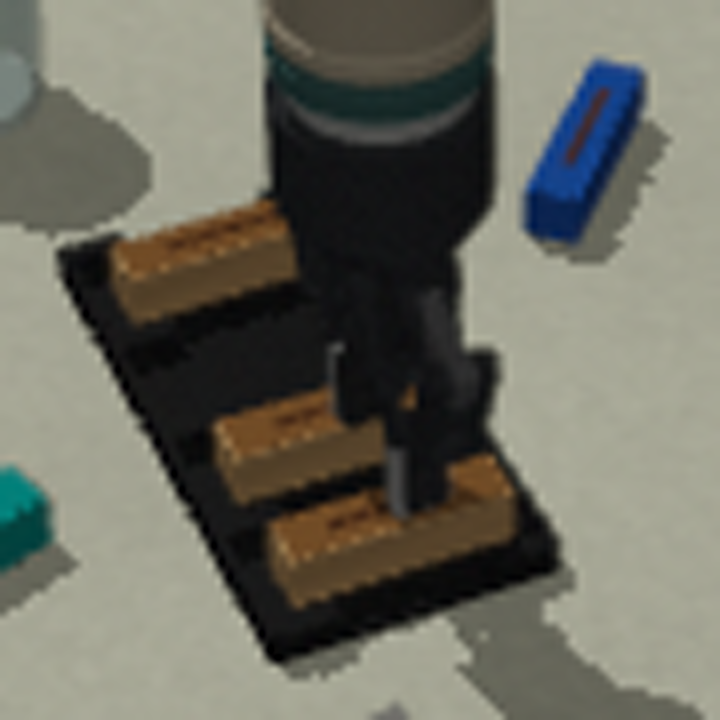

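send_rows(
  increments=[
    [0.5, 0, -0.002, 0.015, 0],
    [0.5, 0, 0, 0.015, 0],
    [0.5, 0, 0, 0.01, 0],
    [0.5, 0, 0, 0, 0],
  ],
)

```text
clock: 11.75
position: [0.4856, -0.1327, 0.0109]
ee_rot: [-0.0, -0.656, 0.755, 0.0]
contact_force: [0.6, 0.1, 1.1]
width: 0.0429
```

send_rows(
  increments=[
    [0.2, 0, 0, 0, 0],
    [0, 0, 0, 0, 0],
    [0, 0, 0, 0, 0],
    [0, 0, 0, 0, 0],
    [0, 0, 0, 0, 0],
  ],
  squeeze=60,
)

```text
clock: 12.38
position: [0.4864, -0.1331, 0.012]
ee_rot: [0.0, -0.656, 0.755, -0.001]
contact_force: [0.0, 0.3, 5.4]
width: 0.0227
```

send_rows(
  increments=[
    [0, 0, 0, -0.02, 0],
    [0, 0, 0, -0.04, 0],
    [0, 0, 0, -0.05, 0],
    [0, 0, 0, -0.04, 0],
    [0, 0, 0, 0, -0.07],
    [0, 0, 0, 0, -0.07],
  ],
)

```text
clock: 13.12
position: [0.4856, -0.1327, 0.1617]
ee_rot: [-0.0, 0.708, -0.706, 0.0]
contact_force: [0.2, 0.1, -0.6]
width: 0.0227
```

Run:
```python
from h import *
dl(.515,.119+.024,.15,-1.571)
show("s8","scene",200,80,350,210,5)
```

```text
pos [ 0.4856 -0.1327  0.1617] yaw -1.568 w 0.0227 F [ 0.2  0.1 -0.6] q6 1.16
tool delta x,y,z: -0.2757 -0.0302 0.0117 turn 0.003
```

View pics/s8.png

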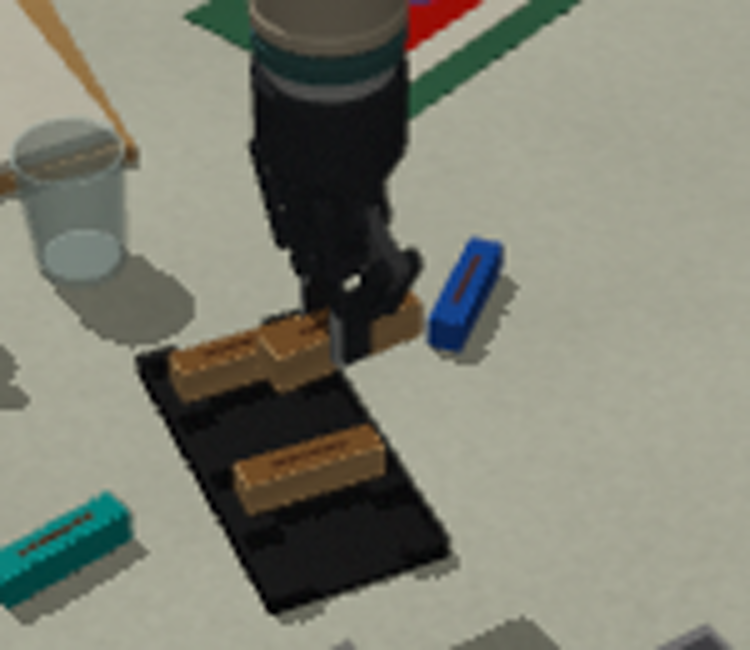

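send_rows(
  increments=[
    [0, -0.046, -0.005, 0, 0],
    [0, -0.046, -0.005, 0, 0],
    [0, -0.046, -0.005, 0, 0],
    [0, -0.046, -0.005, 0, 0],
    [0, -0.046, -0.005, 0, 0],
    [0, -0.046, -0.005, 0, 0],
    [0, 0, 0, 0.03, 0],
    [0, 0, 0, 0, 0],
  ],
)

```text
clock: 14.18
position: [0.5131, 0.1434, 0.129]
ee_rot: [0.003, 0.708, -0.707, -0.002]
contact_force: [-0.3, -0.7, -0.5]
width: 0.0226
```

Run:
```python
from h import *
dl(.515,.119+.024,.05,-1.571)
show("s9","scene",240,150,420,320,4.4)
```

```text
pos [0.5131 0.1434 0.129 ] yaw -1.569 w 0.0226 F [-0.3 -0.7 -0.5] q6 1.71
tool delta x,y,z: 0.0004 -0.0019 0.079 turn 0.002
```

View pics/s9.png

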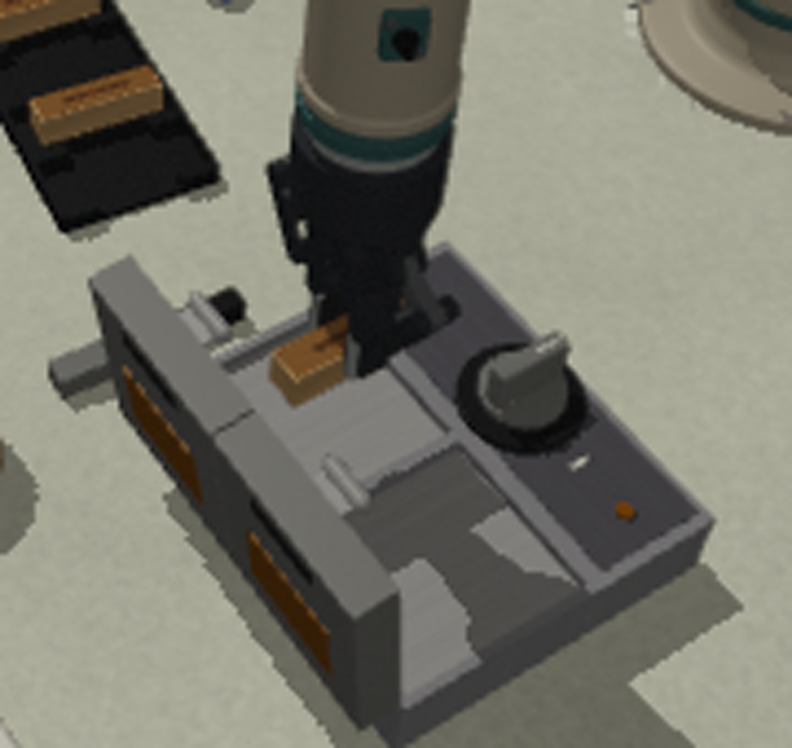

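send_rows(
  increments=[
    [0, 0, -0.002, 0.03, 0],
    [0, 0, 0, 0.025, 0],
    [0, 0, 0, 0.015, 0],
    [0, 0, 0, 0.008, 0],
    [0, 0, 0, 0, 0],
  ],
)

```text
clock: 14.85
position: [0.5178, 0.143, 0.0534]
ee_rot: [0.0, 0.707, -0.707, 0.0]
contact_force: [0.4, -0.2, -0.6]
width: 0.0224
```

send_rows(
  increments=[
    [0, 0, 0, 0.003, 0],
    [0, 0, 0, 0, 0],
    [0, 0, 0, 0, 0],
  ],
)

```text
clock: 15.22
position: [0.5178, 0.1433, 0.0506]
ee_rot: [-0.0, 0.707, -0.707, 0.0]
contact_force: [-0.1, -0.3, -0.4]
width: 0.0227
```

Run:
```python
from h import *
dl(.515,.119+.024,.05,-1.571)
show("s10","scene",280,190,370,265,8)
```

```text
pos [0.5178 0.1433 0.0506] yaw -1.57 w 0.0227 F [-0.1 -0.3 -0.4] q6 1.71
tool delta x,y,z: 0.0003 0.0028 0.0006 turn 0.001
```

View pics/s10.png

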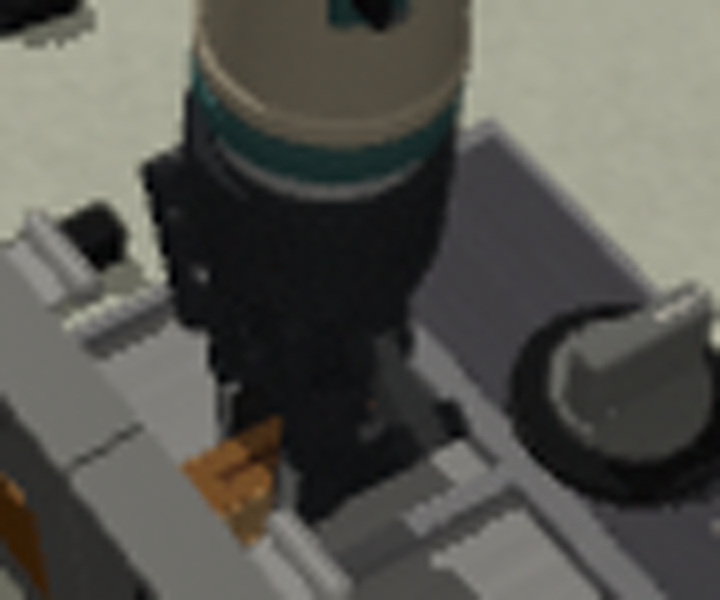

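send_rows(
  increments=[
    [0, 0, 0, 0.001, 0],
    [0.4, 0, 0, 0, 0],
    [0.4, 0, 0, 0, 0],
    [0.4, 0, 0, -0.02, 0],
    [0.4, 0, 0, -0.04, 0],
    [0.4, 0, 0, -0.04, 0],
    [0.5, 0.03, 0, -0.02, 0],
    [0.5, 0.06, 0, 0, 0],
  ],
)

```text
clock: 16.27
position: [0.5194, 0.0537, 0.1716]
ee_rot: [-0.002, 0.709, -0.705, 0.002]
contact_force: [1.2, 0.0, -1.7]
width: 0.0425
```

send_rows(
  increments=[
    [0.5, 0.06, 0.008, 0, 0],
    [0.5, 0.06, 0.008, 0, 0],
    [0.5, 0.06, 0.008, 0, 0],
    [0.5, 0.04, 0.008, 0, 0.07],
    [0.5, 0, 0, 0, 0.07],
    [0.5, 0, 0, 0, 0],
  ],
)

```text
clock: 17.02
position: [0.4855, -0.1673, 0.1692]
ee_rot: [-0.0, -0.656, 0.755, 0.0]
contact_force: [-0.4, -0.2, 0.0]
width: 0.0428
```

Run:
```python
from h import *
dl(.4745,-.1885,.05,-1.71)
show("s11","scene",200,110,360,270,4.5)
```

```text
pos [ 0.4855 -0.1673  0.1692] yaw -1.711 w 0.0428 F [-0.4 -0.2  0. ] q6 1.24
tool delta x,y,z: 0.0225 0.008 0.1192 turn -0.001
```

View pics/s11.png

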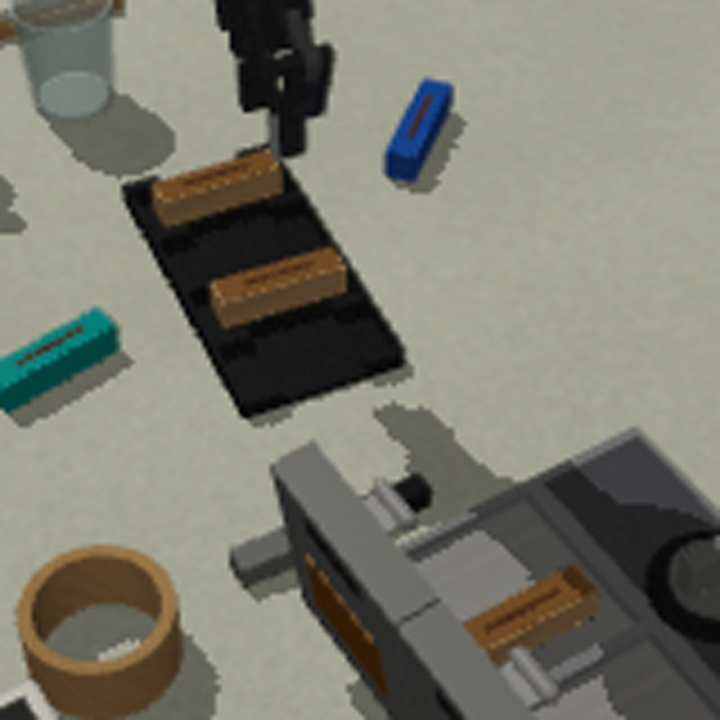

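send_rows(
  increments=[
    [0.5, 0.0225, 0.008, 0.02, 0],
    [0.5, 0, 0, 0.05, 0],
    [0.5, 0, 0, 0.04, 0],
    [0.5, 0, 0, 0.01, 0],
    [0.5, 0, 0, 0, 0],
  ],
)

```text
clock: 17.7
position: [0.4752, -0.1876, 0.0495]
ee_rot: [-0.0, -0.657, 0.754, 0.0]
contact_force: [-1.4, 0.5, 0.9]
width: 0.0429
```

Run:
```python
from h import *
dl(.4745,-.1885,.011,-1.71)
show("s12","scene",220,120,310,210,8)
```

```text
pos [ 0.4752 -0.1876  0.0495] yaw -1.709 w 0.0429 F [-1.4  0.5  0.9] q6 1.2
tool delta x,y,z: 0.001 0.0005 0.0385 turn 0.001
```

View pics/s12.png

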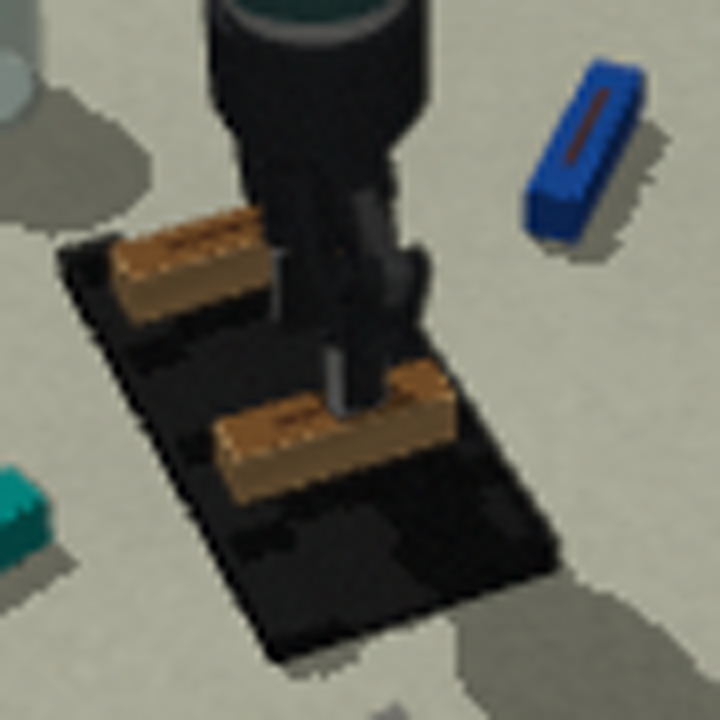

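send_rows(
  increments=[
    [0.5, 0.001, 0, 0.015, 0],
    [0.5, 0, 0, 0.015, 0],
    [0.5, 0, 0, 0.009, 0],
    [0.5, 0, 0, 0, 0],
    [0.2, 0, 0, 0, 0],
    [0, 0, 0, 0, 0],
    [0, 0, 0, 0, 0],
    [0, 0, 0, 0, 0],
  ],
)

```text
clock: 18.75
position: [0.4749, -0.1891, 0.0106]
ee_rot: [0.0, -0.656, 0.755, -0.0]
contact_force: [0.1, -0.3, 1.5]
width: 0.0224
```

send_rows(
  increments=[
    [0, 0, 0, 0, 0],
    [0, 0, 0, -0.02, 0],
    [0, 0, 0, -0.04, 0],
    [0, 0, 0, -0.05, 0],
    [0, 0, 0, -0.04, -0.07],
    [0, 0, 0, 0, -0.07],
    [0, 0, 0, 0, 0],
  ],
)

```text
clock: 19.62
position: [0.4744, -0.1888, 0.1605]
ee_rot: [0.0, 0.707, -0.707, 0.0]
contact_force: [-0.3, -0.2, -0.8]
width: 0.0223
```

Run:
```python
from h import *
dl(.515,.119-.024,.15,-1.571)
```

```text
pos [ 0.4744 -0.1888  0.1605] yaw -1.571 w 0.0223 F [-0.3 -0.2 -0.8] q6 1.06
tool delta x,y,z: -0.2838 -0.0406 0.0105 turn 0.0
```

send_rows(
  increments=[
    [0, -0.047, -0.007, 0, 0],
    [0, -0.047, -0.007, 0, 0],
    [0, -0.047, -0.006, 0, 0],
    [0, -0.047, -0.006, 0, 0],
    [0, -0.048, -0.006, 0, 0],
    [0, -0.048, -0.006, 0, 0],
    [0, 0, 0, 0.03, 0],
    [0, 0, 0, 0, 0],
  ],
)

```text
clock: 20.62
position: [0.5096, 0.0955, 0.1275]
ee_rot: [0.003, 0.708, -0.707, -0.002]
contact_force: [0.3, 0.4, -1.8]
width: 0.0224
```

Run:
```python
from h import *
dl(.515,.119-.024,.05,-1.571)
show("s13","scene",240,150,390,290,5)
```

```text
pos [0.5096 0.0955 0.1275] yaw -1.57 w 0.0224 F [ 0.3  0.4 -1.8] q6 1.62
tool delta x,y,z: 0.0005 -0.0054 0.0775 turn 0.001
```

View pics/s13.png

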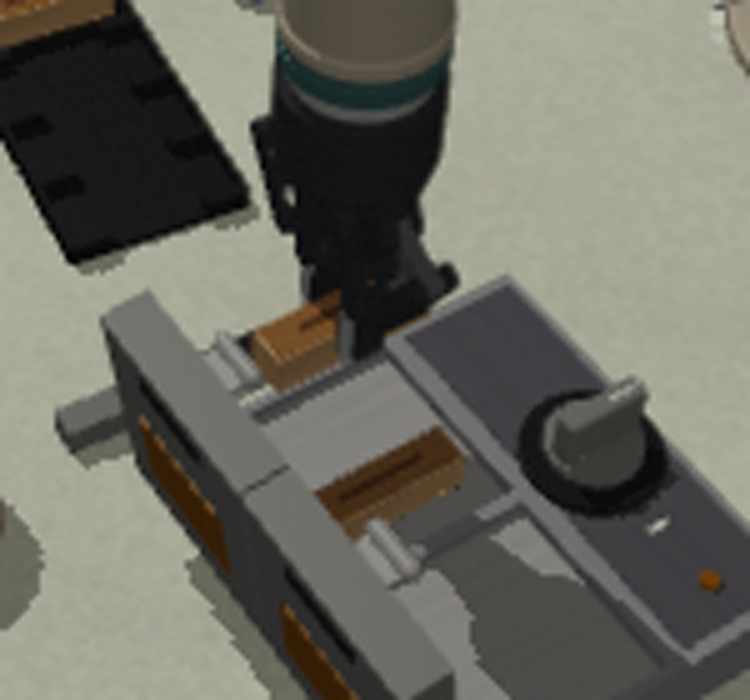

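send_rows(
  increments=[
    [0, -0.0015, 0, 0.03, 0],
    [0, 0, 0, 0.02, 0],
    [0, 0, 0, 0.015, 0],
    [0, 0, 0, 0.01, 0],
    [0, 0, 0, 0, 0],
    [0, 0, 0, 0, 0],
  ],
)

```text
clock: 21.42
position: [0.513, 0.0965, 0.0559]
ee_rot: [-0.0, 0.707, -0.707, 0.0]
contact_force: [-0.1, 0.5, -0.5]
width: 0.0227
```

send_rows(
  increments=[
    [0, 0, 0, 0.006, 0],
    [0, 0, 0, 0, 0],
    [0, 0, 0, 0, 0],
  ],
)

```text
clock: 21.8
position: [0.5124, 0.0966, 0.0493]
ee_rot: [-0.0, 0.707, -0.707, 0.0]
contact_force: [0.2, 0.2, -1.3]
width: 0.0229
```

Run:
```python
from h import *
dl(.515,.119-.024,.05,-1.571)
show("s14","scene",260,170,370,265,7)
```

```text
pos [0.5124 0.0966 0.0493] yaw -1.57 w 0.0229 F [ 0.2  0.2 -1.3] q6 1.62
tool delta x,y,z: 0.0016 -0.0026 -0.0007 turn 0.001
```

View pics/s14.png

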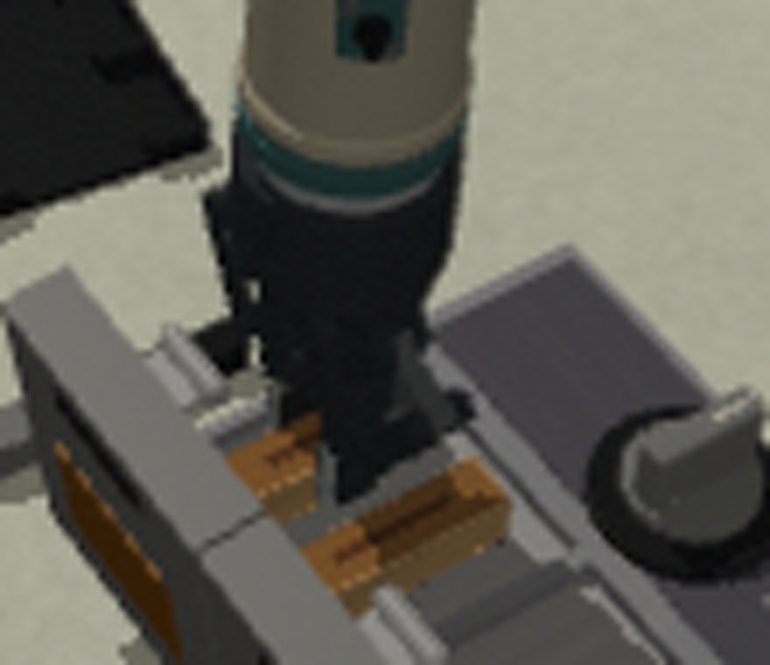

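send_rows(
  increments=[
    [0.36, 0, 0, 0, 0],
    [0.36, 0, 0, 0, 0],
    [0.36, 0, 0, -0.02, 0],
    [0.36, 0, 0, -0.04, 0],
    [0.36, 0, 0, -0.05, 0],
    [0.5, 0.04, 0, -0.01, 0],
    [0.5, 0.06, 0.005, 0, 0],
    [0.5, 0.06, 0.01, 0, 0],
  ],
)

```text
clock: 22.85
position: [0.4978, -0.0649, 0.1698]
ee_rot: [-0.0, 0.708, -0.706, 0.001]
contact_force: [-0.4, -0.2, 0.2]
width: 0.0424
```

send_rows(
  increments=[
    [0.5, 0.06, 0.01, 0, 0],
    [0.5, 0.06, 0.01, 0, 0],
    [0.5, 0.06, 0.01, 0, 0.07],
    [0.5, 0.03, 0, 0, 0.07],
    [0.5, 0, 0, 0, 0],
  ],
)

```text
clock: 23.48
position: [0.4653, -0.2756, 0.1692]
ee_rot: [-0.0, -0.655, 0.756, -0.0]
contact_force: [-0.3, 0.6, -0.2]
width: 0.0429
```

Run:
```python
from h import *
dl(.4618,-.298,.05,-1.71)
show("s15","scene",200,110,360,270,4.5)
```

```text
pos [ 0.4653 -0.2756  0.1692] yaw -1.713 w 0.0429 F [-0.3  0.6 -0.2] q6 1.05
tool delta x,y,z: 0.0226 0.0003 0.1192 turn -0.003
```

View pics/s15.png

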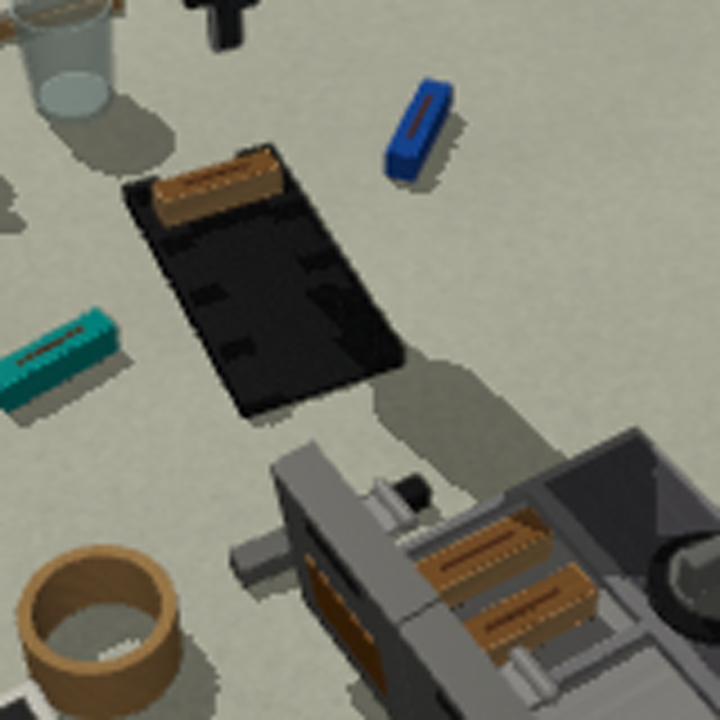

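send_rows(
  increments=[
    [0.5, 0.0225, 0, 0.02, 0],
    [0.5, 0, 0, 0.05, 0],
    [0.5, 0, 0, 0.04, 0],
    [0.5, 0, 0, 0.01, 0],
    [0.5, 0, 0, 0, 0],
  ],
)

```text
clock: 24.15
position: [0.4629, -0.2948, 0.0495]
ee_rot: [0.0, -0.657, 0.754, 0.0]
contact_force: [0.2, 0.1, -0.1]
width: 0.0425
```

Run:
```python
from h import *
dl(.4618,-.298,.011,-1.71)
show("s16","scene",200,90,310,190,7)
```

```text
pos [ 0.4629 -0.2948  0.0495] yaw -1.708 w 0.0425 F [ 0.2  0.1 -0.1] q6 1.01
tool delta x,y,z: 0.0033 0.0006 0.0385 turn 0.002
```

View pics/s16.png

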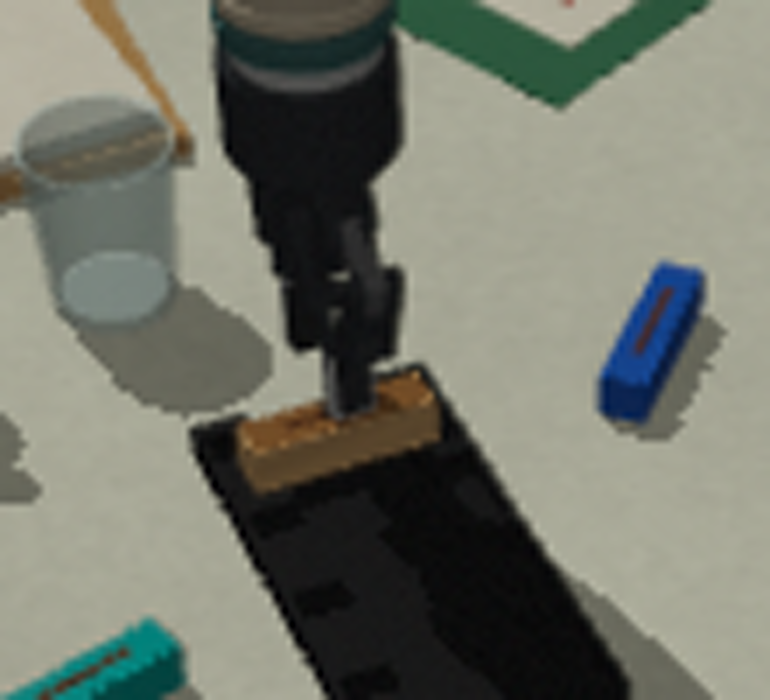

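send_rows(
  increments=[
    [0.5, 0.002, 0, 0.015, 0],
    [0.5, 0, 0, 0.015, 0],
    [0.5, 0, 0, 0.009, 0],
    [0.5, 0, 0, 0, 0],
    [0.2, 0, 0, 0, 0],
    [0, 0, 0, 0, 0],
    [0, 0, 0, 0, 0],
    [0, 0, 0, 0, 0],
  ],
)

```text
clock: 25.2
position: [0.4624, -0.2979, 0.0106]
ee_rot: [0.0, -0.656, 0.755, -0.0]
contact_force: [-0.3, -1.3, 1.3]
width: 0.0227
```

send_rows(
  increments=[
    [0, 0, 0, 0, 0],
    [0, 0, 0, -0.02, 0],
    [0, 0, 0, -0.04, 0],
    [0, 0, 0, -0.05, 0],
    [0, 0, 0, -0.04, -0.07],
    [0, 0, 0, 0, -0.07],
    [0, 0, 0, 0, 0],
  ],
)

```text
clock: 26.08
position: [0.462, -0.2975, 0.1605]
ee_rot: [-0.0, -0.707, 0.707, -0.0]
contact_force: [-0.3, 0.4, -0.4]
width: 0.0227
```

Run:
```python
from h import *
dl(.515,.237,.16,-1.571)
```

```text
pos [ 0.462  -0.2975  0.1605] yaw -1.571 w 0.0227 F [-0.3  0.4 -0.4] q6 0.87
tool delta x,y,z: -0.5345 -0.053 0.0005 turn 0.0
```

send_rows(
  increments=[
    [0, -0.05, -0.005, 0, 0],
    [0, -0.05, -0.005, 0, 0],
    [0, -0.05, -0.005, 0, 0],
    [0, -0.05, -0.005, 0, 0],
    [0, -0.05, -0.005, 0, 0],
    [0, -0.05, -0.005, 0, 0],
    [0, -0.05, -0.005, 0, 0],
  ],
)

```text
clock: 26.95
position: [0.4962, 0.054, 0.1593]
ee_rot: [-0.001, -0.707, 0.707, 0.001]
contact_force: [0.8, 0.2, -0.5]
width: 0.0227
```

send_rows(
  increments=[
    [0, -0.05, -0.005, 0, 0],
    [0, -0.05, -0.005, 0, 0],
    [0, -0.05, -0.005, 0, 0],
    [0, -0.034, -0.003, 0, 0],
    [0, 0, 0, 0.02, 0],
    [0, 0, 0, 0, 0],
  ],
)

```text
clock: 27.7
position: [0.5127, 0.2362, 0.1378]
ee_rot: [0.003, 0.707, -0.707, -0.001]
contact_force: [-0.9, 0.3, 0.1]
width: 0.0227
```

Run:
```python
from h import *
dl(.515,.237,.049,-1.571)
show("s17","scene",240,150,420,320,4.4)
```

```text
pos [0.5127 0.2362 0.1378] yaw -1.57 w 0.0227 F [-0.9  0.3  0.1] q6 1.88
tool delta x,y,z: -0.0008 -0.0023 0.0888 turn 0.001
```

View pics/s17.png

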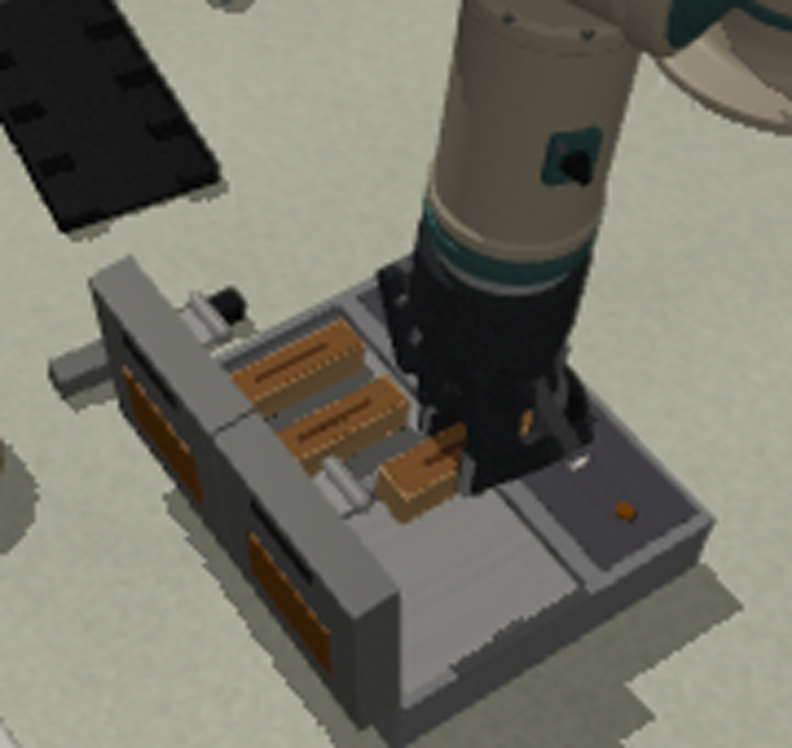

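send_rows(
  increments=[
    [0, 0, -0.001, 0.03, 0],
    [0, 0, 0, 0.03, 0],
    [0, 0, 0, 0.016, 0],
    [0, 0, 0, 0.01, 0],
    [0, 0, 0, 0, 0],
    [0, 0, 0, 0, 0],
  ],
)

```text
clock: 28.5
position: [0.5165, 0.2366, 0.0552]
ee_rot: [-0.001, 0.707, -0.707, 0.0]
contact_force: [0.2, -1.1, -0.5]
width: 0.0226
```

send_rows(
  increments=[
    [0, 0, 0, 0.006, 0],
    [0, 0, 0, 0, 0],
    [0, 0, 0, 0, 0],
    [0.4, 0, 0, 0, 0],
    [0.4, 0, 0, 0, 0],
    [0.4, 0, 0, -0.02, 0],
    [0.4, 0, 0, -0.04, 0],
    [0.4, 0, 0, -0.05, 0],
  ],
)

```text
clock: 29.5
position: [0.515, 0.2361, 0.1585]
ee_rot: [0.001, 0.707, -0.707, -0.001]
contact_force: [0.2, 0.6, -0.8]
width: 0.034
```

send_rows(
  increments=[
    [0, 0, 0.03, -0.06, 0],
    [0, 0, 0.05, -0.03, 0],
    [0, 0, 0.05, 0, 0],
    [0, 0, 0.03, 0, 0],
    [0, 0, 0, 0, 0],
  ],
)

```text
clock: 30.12
position: [0.3558, 0.2361, 0.2447]
ee_rot: [-0.0, 0.708, -0.706, 0.0]
contact_force: [0.2, -0.4, 0.7]
width: 0.0
```

Run:
```python
from h import *
dl(.515,.237,.049,-1.571)
show("s18","scene",240,180,420,320,4.4)
show("t18","top",145,150,275,285,4)
```

```text
pos [0.3558 0.2361 0.2447] yaw -1.568 w 0.0 F [ 0.2 -0.4  0.7] q6 1.99
tool delta x,y,z: -0.0005 -0.1592 0.1957 turn 0.003
```

View pics/s18.png

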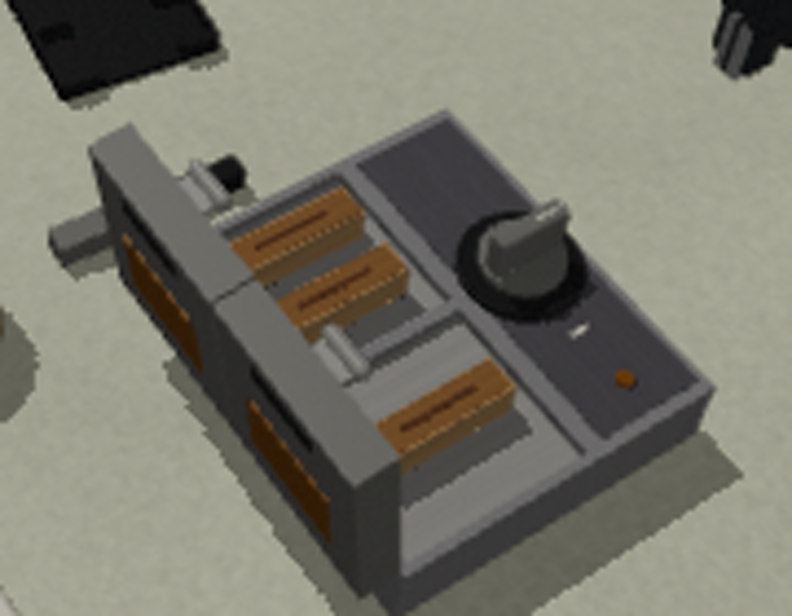

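View pics/full_t18.png

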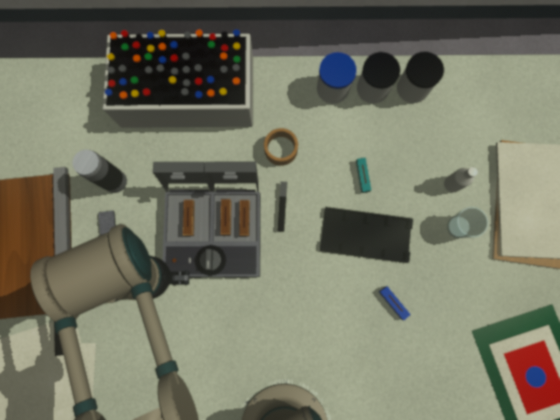

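Run:
```python
from h import *
a=cv2.imread("pics/full_t18.png")[:,:,::-1]
hsv=cv2.cvtColor(np.ascontiguousarray(a[185:250,165:260]),cv2.COLOR_RGB2HSV)
m=cv2.inRange(hsv,(4,110,60),(22,255,255))
k,l,s_,ce=cv2.connectedComponentsWithStats(m)
for i in range(1,k):
    if s_[i,4]>60:
        ys,xs=np.where(l==i);r=cv2.minAreaRect((np.c_[xs,ys]+[165,185]).astype(np.float32))
        print(r,onz("top",*r[0],.066).round(4))
print("tape",onz("top",281,145,.048).round(3),"can",onz("top",89,164,.19).round(3),"marker",onz("top",282,205,.01).round(3))
for th in (1.7,1.57,1.4,1.2,1.0,.8,.6,.4,.3,.2,.1,0):
    s=.118
    print(th,(.582-s*np.cos(th)+.026*np.sin(th)+.011).round(4),(.0505+s*np.sin(th)+.026*np.cos(th)).round(4))
```

```text
((188.0, 217.5), (35.0, 10.0), 90.0) [0.512  0.2349 0.066 ]
((225.5, 217.0), (34.0, 9.0), 90.0) [0.5127 0.142  0.066 ]
((244.0, 218.0), (34.0, 8.0), 90.0) [0.5099 0.0961 0.066 ]
tape [0.703 0.003 0.048] can [0.615 0.435 0.19 ] marker [0.553 0.002 0.01 ]
1.7 0.634 0.1642
1.57 0.6189 0.1685
1.4 0.5986 0.1712
1.2 0.5745 0.1699
1.0 0.5511 0.1638
0.8 0.5294 0.1533
0.6 0.5103 0.1386
0.4 0.4944 0.1204
0.3 0.488 0.1102
0.2 0.4825 0.0994
0.1 0.4782 0.0882
0 0.475 0.0765
```

send_rows(
  increments=[
    [0, 0.0195, -0.05, 0, 0],
    [0, 0.0195, -0.05, 0, 0],
    [0, 0.0195, -0.05, 0, 0],
    [0, 0.0195, -0.05, 0, 0],
    [0, 0.0195, -0.05, 0, 0],
    [0, 0.0195, -0.055, 0, 0],
    [0, 0, 0, 0, 0],
    [0, 0, 0, 0, 0],
  ],
)

```text
clock: 31.22
position: [0.6634, 0.1189, 0.2427]
ee_rot: [-0.001, -0.707, 0.707, 0.001]
contact_force: [0.3, 0.6, 0.1]
width: 0.0001
```

Run:
```python
from h import *
dl(.66,.119,.155,-1.571)
show("s19","scene",200,130,400,280,4)
```

```text
pos [0.6634 0.1189 0.2427] yaw -1.571 w 0.0001 F [0.3 0.6 0.1] q6 1.65
tool delta x,y,z: -0.0001 0.0034 0.0877 turn -0.0
```

View pics/s19.png

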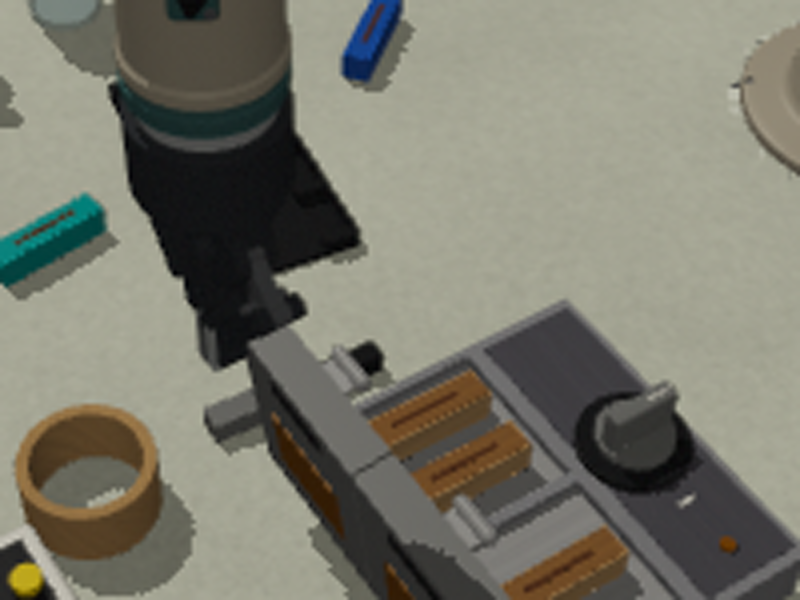

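send_rows(
  increments=[
    [0, 0, 0, 0.04, 0],
    [0, 0, 0, 0.03, 0],
    [0, 0, 0, 0.015, 0],
    [0, 0, 0, 0, 0],
    [0, 0, 0.01, 0, 0],
    [0, 0, 0.01, 0, 0],
    [0, 0, 0, 0, 0],
  ],
)

```text
clock: 32.15
position: [0.6422, 0.1196, 0.1603]
ee_rot: [-0.0, 0.707, -0.707, 0.0]
contact_force: [1.2, 0.4, 0.5]
width: 0.0001
```

Run:
```python
from h import *
dl(.634,.119,.160,-1.571)
show("s20","scene",220,160,370,280,5)
```

```text
pos [0.6422 0.1196 0.1603] yaw -1.57 w 0.0001 F [1.2 0.4 0.5] q6 1.65
tool delta x,y,z: 0.0006 0.0082 0.0003 turn 0.001
```

View pics/s20.png

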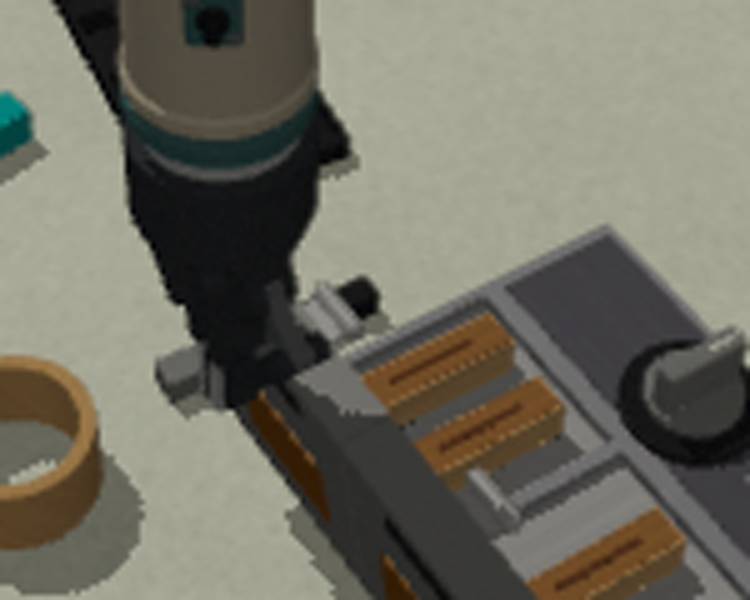

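send_rows(
  increments=[
    [0, 0, 0.012, -0.003, 0],
    [0, 0, 0.012, -0.003, 0],
    [0, 0, 0.01, -0.003, 0],
    [0, 0, 0.01, -0.002, 0],
    [0, 0, 0.012, 0, 0],
    [0, 0, 0.012, 0.001, 0],
    [0, 0, 0.012, 0.003, 0],
    [0, 0, 0.012, 0.003, 0],
  ],
)

```text
clock: 33.2
position: [0.55, 0.1194, 0.1629]
ee_rot: [0.0, 0.707, -0.707, -0.0]
contact_force: [0.7, 0.2, -0.9]
width: 0.0002
```

Run:
```python
from h import *
dl(.529,.119,.1533,-1.571)
show("s21","scene",220,160,370,280,5)
```

```text
pos [0.55   0.1194 0.1629] yaw -1.57 w 0.0002 F [ 0.7  0.2 -0.9] q6 1.66
tool delta x,y,z: 0.0004 0.021 0.0096 turn 0.001
```

View pics/s21.png

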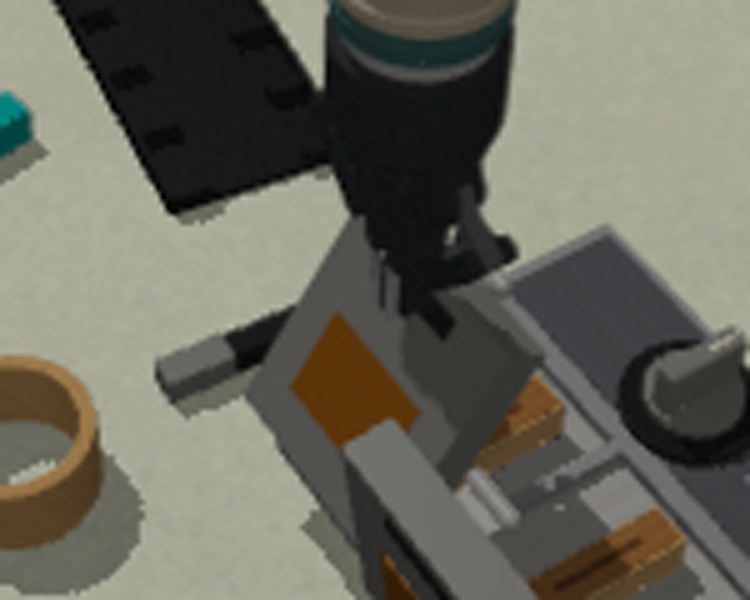

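send_rows(
  increments=[
    [0, 0, 0.01, 0.005, 0],
    [0, 0, 0.01, 0.005, 0],
    [0, 0, 0.0095, 0.0072, 0],
    [0, 0, 0.0095, 0.0073, 0],
    [0, 0, 0.008, 0.009, 0],
    [0, 0, 0.008, 0.009, 0],
    [0, 0, 0.0064, 0.01, 0],
    [0, 0, 0.0055, 0.011, 0],
  ],
)

```text
clock: 34.25
position: [0.4834, 0.1194, 0.0989]
ee_rot: [0.0, 0.707, -0.707, -0.0]
contact_force: [-0.1, -0.5, 0.5]
width: 0.0003
```

Run:
```python
from h import *
dl(.475,.119,.0765,-1.571)
show("s22","scene",220,160,370,280,5)
```

```text
pos [0.4834 0.1194 0.0989] yaw -1.57 w 0.0003 F [-0.1 -0.5  0.5] q6 1.67
tool delta x,y,z: 0.0003 0.0084 0.0224 turn 0.001
```

View pics/s22.png

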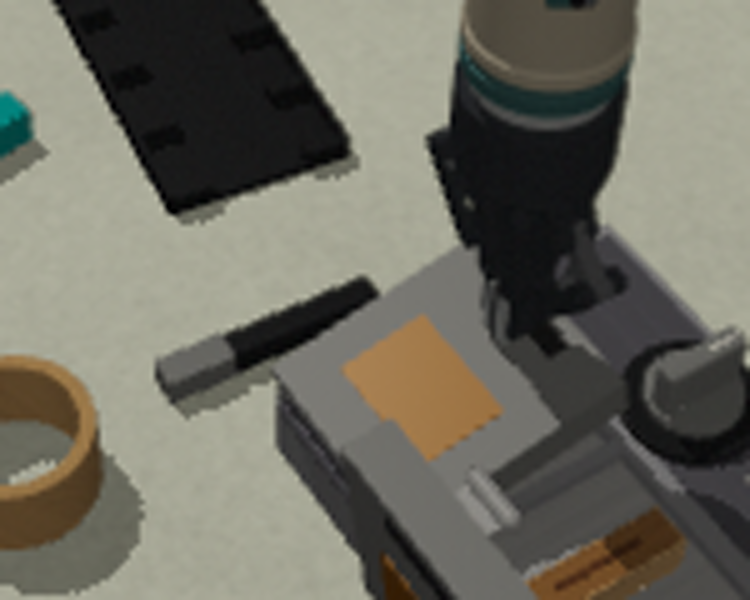

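send_rows(
  increments=[
    [0, 0, 0.003, 0.007, 0],
    [0, 0, 0.003, 0.007, 0],
    [0, 0, 0.002, 0.005, 0],
    [0, 0, 0, 0.003, 0],
    [0, 0, 0, 0.001, 0],
    [0, 0, 0, 0, 0],
  ],
)

```text
clock: 35.05
position: [0.4756, 0.1193, 0.0766]
ee_rot: [0.0, 0.707, -0.707, -0.0]
contact_force: [-0.6, -0.2, 1.2]
width: 0.0002
```

send_rows(
  increments=[
    [0, 0, 0, 0.001, 0],
    [0, 0, 0, 0.001, 0],
    [0, 0, 0, 0, 0],
  ],
)

```text
clock: 35.42
position: [0.4756, 0.1194, 0.0763]
ee_rot: [0.0, 0.707, -0.707, 0.0]
contact_force: [-4.1, -0.7, 14.2]
width: 0.0003
```

send_rows(
  increments=[
    [0, 0, 0, 0.001, 0],
    [0, 0, 0, 0, 0],
    [0, 0, 0, -0.02, 0],
    [0, 0, 0, -0.05, 0],
    [0, 0, 0, -0.06, 0],
    [0, 0, 0, -0.05, 0],
    [0, 0, 0, 0, 0],
  ],
)

```text
clock: 36.3
position: [0.4786, 0.1197, 0.258]
ee_rot: [-0.004, 0.707, -0.707, 0.003]
contact_force: [1.5, 0.6, -0.3]
width: 0.0001
```

Run:
```python
from h import *
dl(.66,.237,.25,-1.571)
show("s23","scene",220,160,370,280,5)
```

```text
pos [0.4786 0.1197 0.258 ] yaw -1.57 w 0.0001 F [ 1.5  0.6 -0.3] q6 1.67
tool delta x,y,z: -0.1172 -0.1815 0.008 turn 0.001
```

View pics/s23.png

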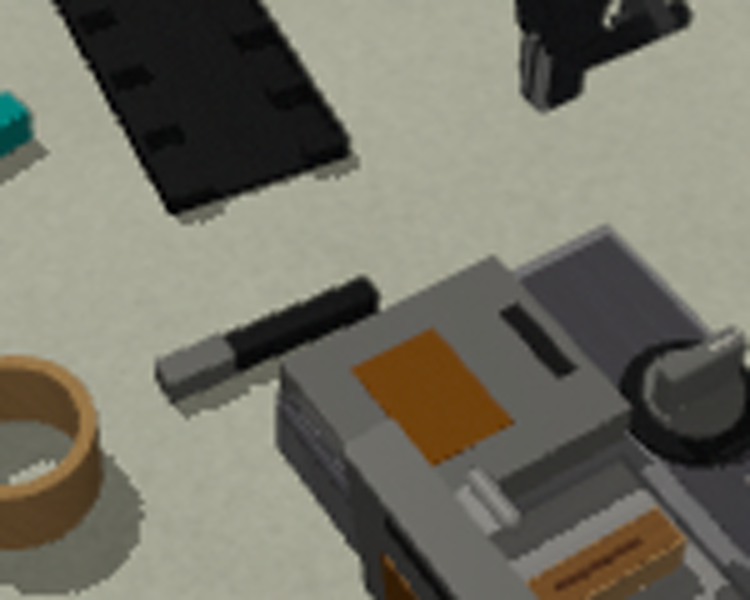

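send_rows(
  increments=[
    [0, -0.0293, -0.046, 0, 0],
    [0, -0.0293, -0.046, 0, 0],
    [0, -0.0293, -0.046, 0, 0],
    [0, -0.0293, -0.0445, 0, 0],
    [0, 0, 0, 0, 0],
    [0, 0, 0, 0, 0],
  ],
)

```text
clock: 37.1
position: [0.6572, 0.2363, 0.2511]
ee_rot: [0.002, 0.707, -0.707, -0.001]
contact_force: [-0.2, -0.3, 0.2]
width: -0.0003
```

Run:
```python
from h import *
dl(.661,.237,.160,-1.571)
show("s24","scene",150,100,400,300,3)
```

```text
pos [0.6572 0.2363 0.2511] yaw -1.57 w -0.0003 F [-0.2 -0.3  0.2] q6 1.82
tool delta x,y,z: -0.0007 -0.0038 0.0911 turn 0.001
```

View pics/s24.png

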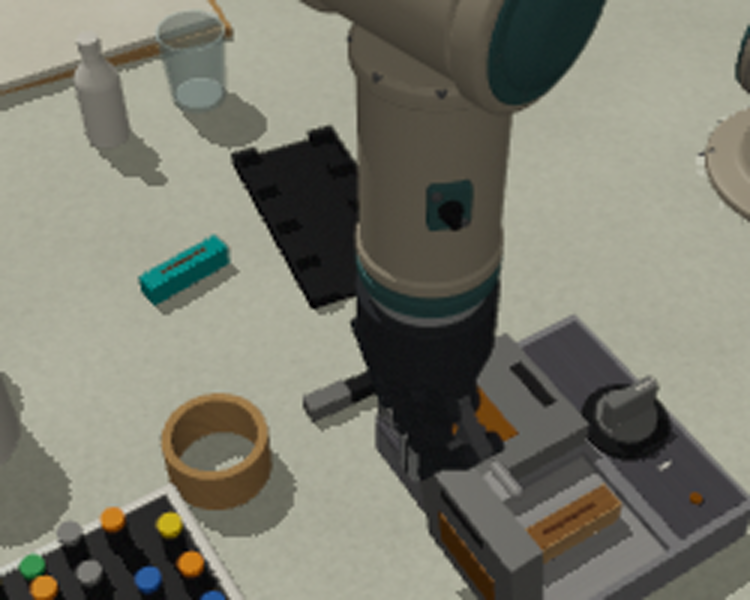

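send_rows(
  increments=[
    [0, 0, -0.002, 0.04, 0],
    [0, 0, 0, 0.035, 0],
    [0, 0, 0, 0.015, 0],
    [0, 0, 0, 0, 0],
    [0, 0, 0.01, 0, 0],
    [0, 0, 0.01, 0, 0],
    [0, 0, 0, 0, 0],
  ],
)

```text
clock: 38.02
position: [0.6397, 0.2369, 0.165]
ee_rot: [-0.001, 0.708, -0.707, 0.0]
contact_force: [0.5, 0.1, 1.2]
width: 0.0001
```

Run:
```python
from h import *
dl(.634,.237,.160,-1.571)
show("s25","scene",250,180,400,300,5)
```

```text
pos [0.6397 0.2369 0.165 ] yaw -1.569 w 0.0001 F [0.5 0.1 1.2] q6 1.82
tool delta x,y,z: -0.0001 0.0057 0.005 turn 0.002
```

View pics/s25.png

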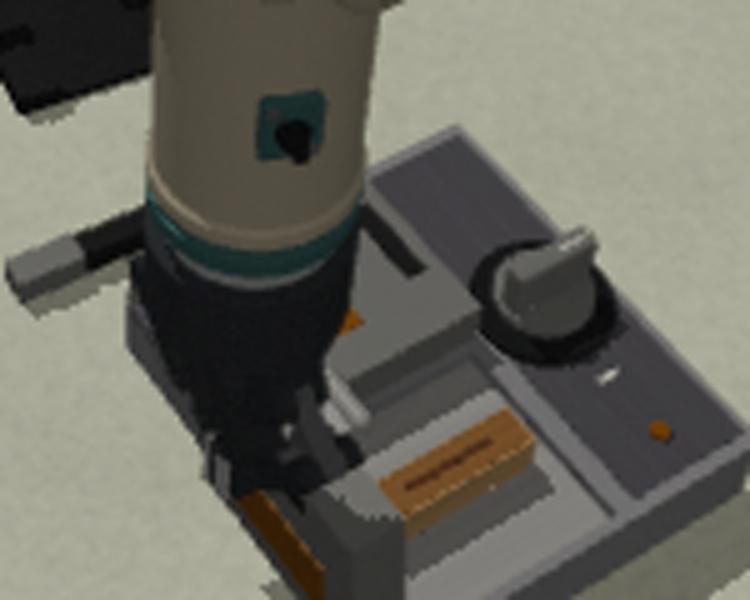

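send_rows(
  increments=[
    [0, 0, 0.01, 0, 0],
    [0, 0, 0.012, -0.002, 0],
    [0, 0, 0.01, -0.002, 0],
    [0, 0, 0.01, -0.002, 0],
    [0, 0, 0.012, 0, 0],
    [0, 0, 0.012, 0.001, 0],
    [0, 0, 0.012, 0.003, 0],
    [0, 0, 0.012, 0.003, 0],
  ],
)

```text
clock: 39.08
position: [0.5495, 0.2366, 0.1624]
ee_rot: [0.0, 0.707, -0.707, -0.0]
contact_force: [1.1, 0.0, -0.6]
width: -0.0003
```

Run:
```python
from h import *
dl(.529,.237,.1533,-1.571)
show("s26","scene",250,180,400,300,5)
```

```text
pos [0.5495 0.2366 0.1624] yaw -1.57 w -0.0003 F [ 1.1  0.  -0.6] q6 1.86
tool delta x,y,z: -0.0004 0.0205 0.0091 turn 0.001
```

View pics/s26.png

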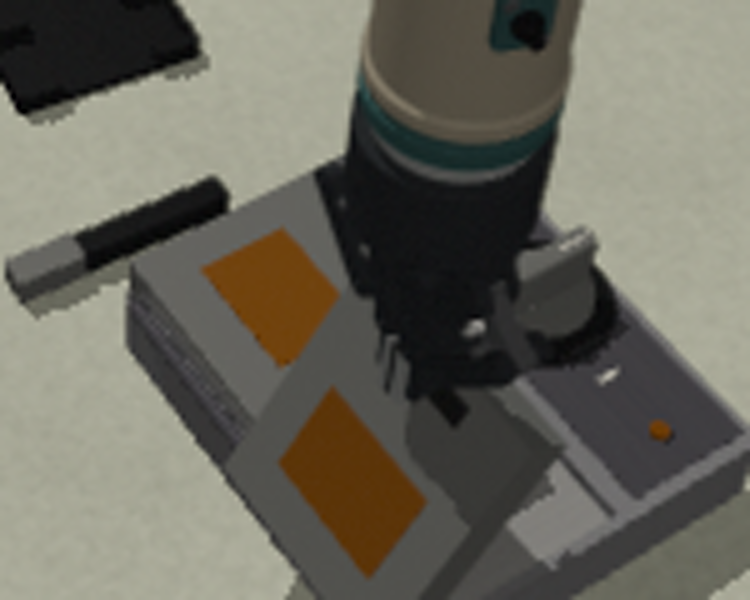

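send_rows(
  increments=[
    [0, 0, 0.01, 0.005, 0],
    [0, 0, 0.01, 0.005, 0],
    [0, 0, 0.0095, 0.0072, 0],
    [0, 0, 0.0095, 0.0073, 0],
    [0, 0, 0.008, 0.009, 0],
    [0, 0, 0.008, 0.009, 0],
    [0, 0, 0.0064, 0.01, 0],
    [0, 0, 0.0055, 0.011, 0],
  ],
)

```text
clock: 40.12
position: [0.483, 0.2365, 0.0984]
ee_rot: [0.0, 0.707, -0.707, -0.0]
contact_force: [0.3, -0.5, 1.0]
width: -0.0002
```

send_rows(
  increments=[
    [0, 0, 0.003, 0.007, 0],
    [0, 0, 0.003, 0.007, 0],
    [0, 0, 0.002, 0.005, 0],
    [0, 0, 0, 0.003, 0],
    [0, 0, 0, 0.001, 0],
    [0, 0, 0, 0, 0],
  ],
)

```text
clock: 40.88
position: [0.4752, 0.2365, 0.0765]
ee_rot: [0.0, 0.707, -0.707, -0.0]
contact_force: [-2.6, -0.6, 5.1]
width: 0.0001
```

send_rows(
  increments=[
    [0, 0, 0, 0.001, 0],
    [0, 0, 0, 0.001, 0],
    [0, 0, 0, 0.001, 0],
    [0, 0, 0, 0, 0],
  ],
)

```text
clock: 41.38
position: [0.4752, 0.2366, 0.0762]
ee_rot: [-0.0, 0.707, -0.707, 0.0]
contact_force: [-5.9, -1.7, 23.5]
width: -0.0001
```

Hard stop felt at 23 N. I'll lift off and check.

send_rows(
  increments=[
    [0, 0, 0, -0.02, 0],
    [0, 0, 0, -0.05, 0],
    [0, 0, 0, -0.06, 0],
    [0, 0, 0.03, -0.05, 0],
    [1, 0.02, 0.035, 0, -0.18],
    [1, 0.02, 0, 0, -0.188],
    [1, 0, 0, 0, -0.188],
  ],
)

```text
clock: 42.25
position: [0.4139, 0.1959, 0.2534]
ee_rot: [-0.0, 0.875, -0.484, 0.001]
contact_force: [-0.1, -0.3, 0.4]
width: 0.0541
```

Run:
```python
from h import *
dl(.4095,.178,.25,1.571)
show("s27","scene",250,160,410,310,5)
show("t27","top",150,150,270,290,4)
```

```text
pos [0.4139 0.1959 0.2534] yaw -1.01 w 0.0541 F [-0.1 -0.3  0.4] q6 1.3
tool delta x,y,z: 0.0128 0.0133 0.0034 turn -2.581
```

View pics/s27.png

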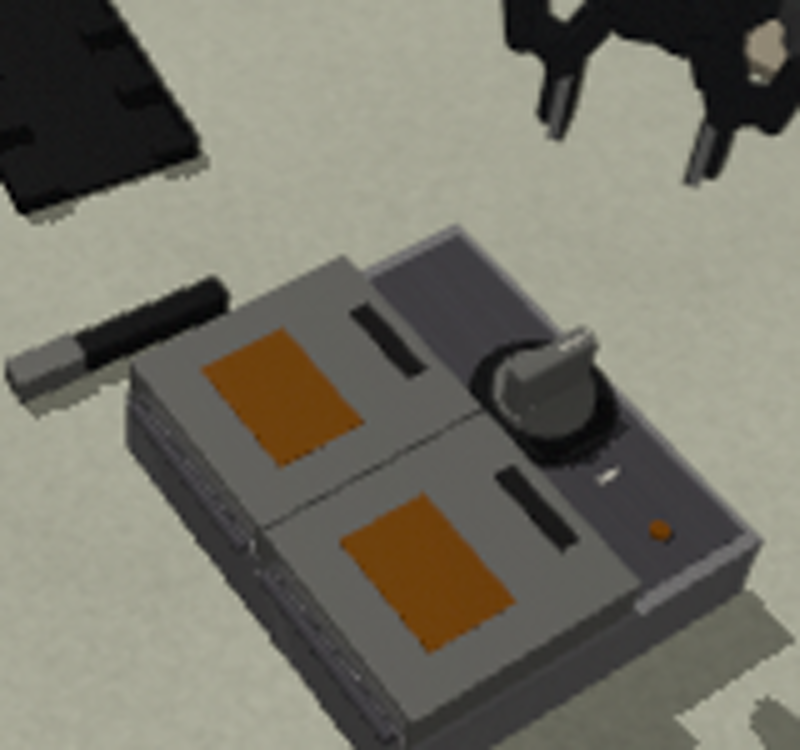

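send_rows(
  increments=[
    [0.6, 0.0128, 0.0133, 0, 0],
    [0.6, 0, 0, 0, -0.184],
    [0.6, 0, 0, 0, -0.184],
    [0.6, 0, 0, 0, -0.184],
    [0.6, 0, 0, 0, -0.184],
    [0.6, 0, 0, 0, -0.184],
    [0.6, 0, 0, 0, -0.184],
    [0.6, 0, 0, 0, -0.184],
  ],
)

```text
clock: 43.35
position: [0.4092, 0.178, 0.2529]
ee_rot: [0.0, 0.99, 0.138, -0.0]
contact_force: [-0.3, -0.1, 0.1]
width: 0.0515
```

send_rows(
  increments=[
    [0.6, 0, 0, 0, -0.184],
    [0.6, 0, 0, 0, -0.184],
    [0.6, 0, 0, 0, -0.184],
    [0.6, 0, 0, 0, -0.184],
    [0.6, 0, 0, 0, -0.184],
    [0.6, 0, 0, 0, -0.184],
    [0.6, 0, 0, 0, -0.184],
    [0.6, 0, 0, 0, 0],
  ],
)

```text
clock: 44.35
position: [0.4093, 0.1782, 0.253]
ee_rot: [0.0, 0.712, 0.702, -0.0]
contact_force: [0.3, 0.0, 0.3]
width: 0.0515
```

Run:
```python
from h import *
dl(.4095,.1785,.073,1.571)
```

```text
pos [0.4093 0.1782 0.253 ] yaw 1.557 w 0.0515 F [0.3 0.  0.3] q6 -1.3
tool delta x,y,z: 0.0003 0.0002 0.18 turn -0.014
```

send_rows(
  increments=[
    [0.6, 0.001, 0, 0.05, 0],
    [0.6, 0, 0, 0.05, 0],
    [0.6, 0, 0, 0.05, 0],
    [0.6, 0, 0, 0.02, 0],
    [0.6, 0, 0, 0.009, 0],
    [0.6, 0, 0, 0, 0],
  ],
)

```text
clock: 45.1
position: [0.4097, 0.1798, 0.0742]
ee_rot: [0.0, 0.711, 0.703, -0.0]
contact_force: [0.2, -0.4, 0.2]
width: 0.0514
```

Run:
```python
from h import *
dl(.4095,.1785,.073,1.571)
show("s28","scene",320,190,420,265,8)
```

```text
pos [0.4097 0.1798 0.0742] yaw 1.559 w 0.0514 F [ 0.2 -0.4  0.2] q6 -1.3
tool delta x,y,z: -0.0013 -0.0002 0.0012 turn -0.012
```

View pics/s28.png

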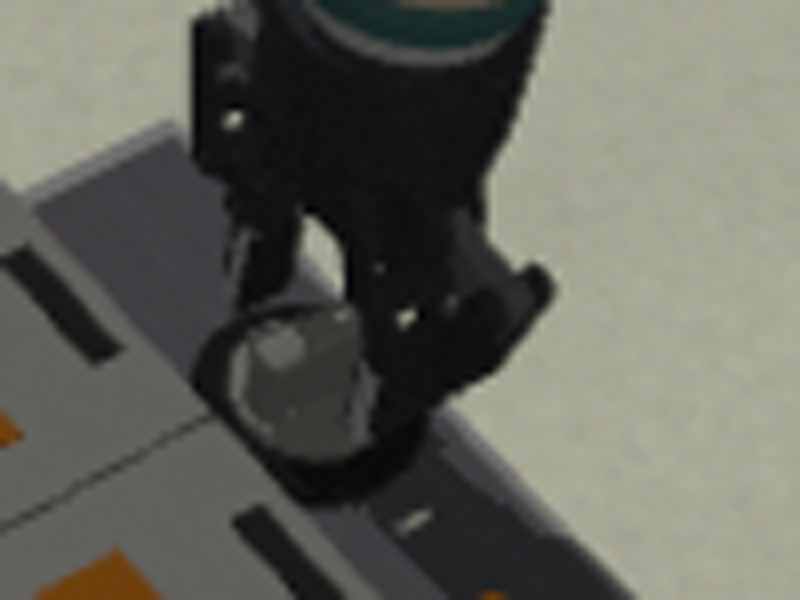

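send_rows(
  increments=[
    [0.3, 0, 0, 0, 0],
    [0, 0, 0, 0, 0],
    [0, 0, 0, 0, 0],
    [0, 0, 0, 0, 0],
    [0, 0, 0, 0, 0],
  ],
  squeeze=40,
)

```text
clock: 45.78
position: [0.4102, 0.1796, 0.0751]
ee_rot: [0.001, 0.71, 0.704, 0.0]
contact_force: [-0.6, -2.9, 5.4]
width: 0.0131
```

send_rows(
  increments=[
    [0, 0, 0, 0, 0.15],
    [0, 0, 0, 0, 0.15],
    [0, 0, 0, 0, 0.15],
    [0, 0, 0, 0, 0.15],
    [0, 0, 0, 0, 0.15],
    [0, 0, 0, 0, 0.15],
    [0, 0, 0, 0, 0.15],
    [0, 0, 0, 0, 0.15],
  ],
)

```text
clock: 46.78
position: [0.4087, 0.1774, 0.0751]
ee_rot: [0.002, 0.984, 0.178, -0.001]
contact_force: [-3.6, -8.5, 11.0]
width: 0.0131
```

Run:
```python
from h import *
dl(.4095,.1785,.073,1.571);print(manip.get_state()["moment"])
show("s29","scene",320,190,420,265,8)
```

```text
pos [0.4087 0.1774 0.0751] yaw 0.359 w 0.0131 F [-3.6 -8.5 11. ] q6 -0.1
tool delta x,y,z: 0.0011 -0.0007 0.0021 turn -1.212
[-1.53100895  0.41868032  0.08654301]
```

View pics/s29.png

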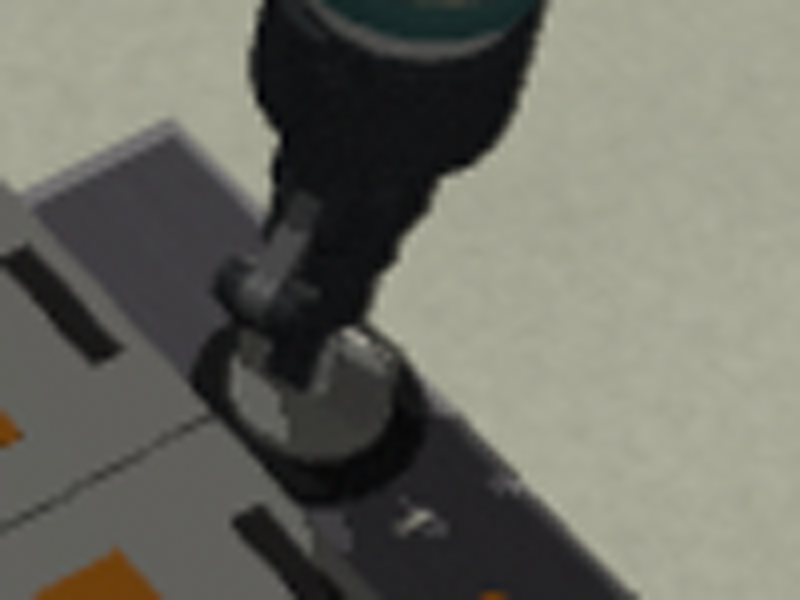

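send_rows(
  increments=[
    [0, 0, 0.001, -0.001, 0.15],
    [0, 0, 0, 0, 0.15],
    [0, 0, 0, 0, 0.15],
    [0, 0, 0, 0, 0.15],
    [0, 0, 0, 0, 0.15],
    [0, 0, 0, 0, 0.15],
    [0, 0, 0, 0, 0.15],
    [0, 0, 0, 0, 0.15],
  ],
)

```text
clock: 47.82
position: [0.406, 0.1779, 0.0751]
ee_rot: [0.003, 0.912, -0.409, -0.003]
contact_force: [-7.5, -2.8, 8.4]
width: 0.0132
```

send_rows(
  increments=[
    [0, 0, 0, 0, 0.08],
    [0, 0, 0, 0, 0.08],
    [0, 0, 0, 0, 0.08],
    [0, 0, 0, 0, 0.04],
    [0, 0, 0, 0, 0],
    [0, 0, 0, 0, 0],
  ],
)

```text
clock: 48.58
position: [0.4057, 0.1782, 0.0752]
ee_rot: [0.003, 0.849, -0.528, -0.002]
contact_force: [-7.7, 0.6, 8.4]
width: 0.0131
```

Run:
```python
from h import *
dl(.4095,.1785,.073,-1.03);print(manip.get_state()["moment"])
show("s30","scene",320,190,420,265,8)
```

```text
pos [0.4057 0.1782 0.0752] yaw -1.113 w 0.0131 F [-7.7  0.6  8.4] q6 1.37
tool delta x,y,z: 0.0014 -0.0035 0.0022 turn -0.083
[0.01962842 1.25412253 1.73785492]
```

View pics/s30.png

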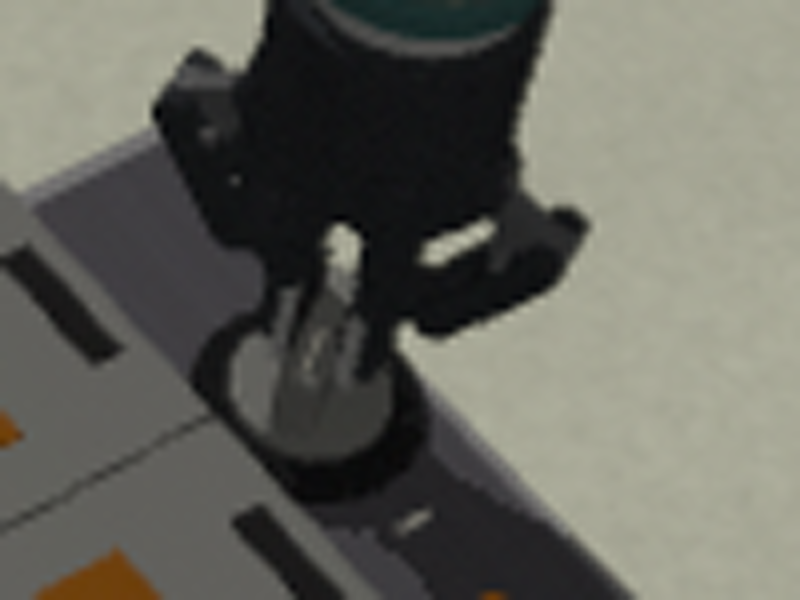

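send_rows(
  increments=[
    [0.4, 0, 0, 0, 0],
    [0.4, 0, 0, 0, 0],
    [0.4, 0, 0, 0, 0],
    [0.4, 0, 0, -0.03, 0],
    [0.4, 0, 0, -0.05, 0],
    [0.4, 0, 0, -0.06, 0],
    [0.4, 0, 0, -0.04, 0],
    [0.4, 0, 0, 0, 0],
  ],
)

```text
clock: 49.62
position: [0.4123, 0.1795, 0.2586]
ee_rot: [-0.003, 0.847, -0.531, 0.003]
contact_force: [0.3, 0.6, -0.3]
width: 0.0341
```

Run:
```python
from h import *
dl(.3,.178,.25)
show("s31","scene",335,215,405,267,10)
im=show("t31","top",150,150,270,290,4)
```

```text
pos [0.4123 0.1795 0.2586] yaw -1.119 w 0.0341 F [ 0.3  0.6 -0.3] q6 1.38
tool delta x,y,z: -0.0476 0.1017 0.0086 turn None
```

View pics/s31.png

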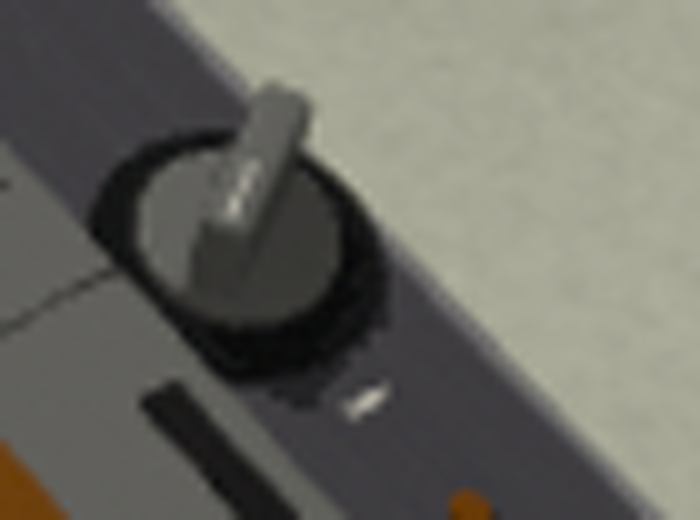

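View pics/full_s31.png

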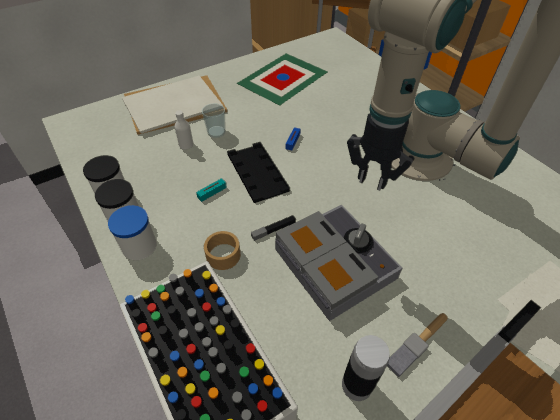

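Run:
```python
from h import *
f=lambda x,y:(335+(x+.5)/10-.5,215+(y+.5)/10-.5)
for p,q in(((255,90),(203,215)),((308,110),(248,238)),((282,95),(226,228))):
    a=onz("scene",*f(*p),.094);b=onz("scene",*f(*q),.094);d=b-a;print(((a+b)/2).round(4),np.linalg.norm(d).round(4),np.arctan2(d[1],-d[0]))
```

```text
[0.4133 0.1763 0.094 ] 0.0426 2.5628263075569677
[0.4073 0.1878 0.094 ] 0.0441 2.6044961694965316
[0.4098 0.1817 0.094 ] 0.0453 2.5699275488512603
```

Run:
```python
from rig import manip
print(manip.sign_off())
```

```text
the job is handed in; nothing more can be done
None
```

The job is done and handed in at about 50 s of the 210 s allowed; sign-off gave no verdict.

**What I did**
- I turned the dial anticlockwise to its off stop.
- I moved the three brown wooden blocks from the tray: two into the right bay and one into the left.
- I pressed both covers shut, then turned the dial clockwise to its end stop and backed the gripper away.
- The blue and turquoise look-alikes and all the other things on the table were not touched.

**Last checks**
- **Blocks:** before the covers were shut, the top view showed all three well inside their bays, within about 5 mm of where I meant to put them. I could not see them after the covers closed.
- **Covers:** each one met a hard stop (14 N on the right, 23 N on the left) at the press-point height for a shut cover. Both stayed shut after release in every later picture.
- **Dial:** the wrist felt the off stop at about 1.2 N m and the clockwise stop at about 1.7 N m. The final picture gave about 2.56–2.60 rad, against the 2.6 rad stop.
- **Disagreement:** the two cameras differed by up to about 5 mm sideways on the dial's position. I used a middle value, and the grasp worked.

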